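# Tip a jar onto its side in a labelling cradle

### The arm

A 6-joint arm with a two-finger parallel gripper is mounted at the origin on the work surface; the furniture and walls round the work are solid. World frame = base frame: x ahead of the robot, y to its left, z up, the work surface at z = 0. Lengths are in m, angles in degrees, forces in N, time in s.
With the tool pointing down it reaches from about 0.375 to 0.9 m from the base axis. Payload 3.1 kg.
Tool frame: the origin (TCP) lies at the centre of the arm's flange, where the gripper is bolted on; the fingertips stand 182 mm ahead of it and the grasp point (between the pads) lies bot.grip_point_offset ahead of it (bot.grip_point_offset is the distance from the TCP to the grasp point, in m); x points along the fingers, z is the direction in which the jaws open and shut, and the axes are right-handed (so a half turn about x gives the same grasp; the last joint's range is limited). The gripper opens to 87 mm and grips with 3 to 60 N. Pads are 19 mm wide; open, the fingers measure 117 mm over their backs; the gripper's body (75 mm by 190 mm) begins 51 mm behind the grasp point.
Start: joints at [-75.831, 30.224, 82.088, -0, 67.689, -10.227], TCP at [0.258, -0.569, 0.405] pointing down, gripper open.
Joint ranges: [-176.69, 176.69], [-43.24, 126.21], [12.49, 139.97], [-82, 262], [0, 151.66], [-163.58, 163.58]. Speed limits (degrees/s): [159.86, 159.86, 180, 180, 180, 180].

### API

Orientations are given as a 3x3 rotation matrix whose columns are the frame's x, y, z axes.
In Python, from rig import bot gives the robot as it stands.
- The arm moves only by the tool step_arm, never from a script. Its argument "motion" is a list that holds one entry, the list of rows, each a list of 7 numbers: the turn, a rotation vector about the world's x, y, z in degrees, then the shift along the world's x, y, z in mm, then the finger opening in mm, from 0 to 87. A call has 1 to 12 rows; each row is the pose to reach, as a shift and turn from the pose commanded when the call began; what a row does not reach only later rows make up. A row lasts 1/12 s, in which the tool goes at most 41.7 mm and 7.16 degrees, less where a joint would pass 70% of its speed; a pose out of reach is approached as far as the arm can. A call with a gripper value outside its range is refused whole. The fingers move at their own pace and stop on an object; the grip force is fixed at half the most. Time passes only in rows, so rows that repeat a pose let the fingers close. It gives the time, the measured TCP pose, the force and the opening at its end, in the units of the state.
- bot.read_state(): the state, without advancing time (a new reading comes with each control period).
- bot.capture(name): name is "scene" or "top" or "wrist"; returns a dict with "frame" (420x560x3 uint8, red, green, blue), "range_z" (420x560 float32, m along the optical axis (not along the pixel's ray), 0 where there is no reading), "fx", "fy", "cx", "cy" (pixels), "cam_to_world" (4x4, takes a point from camera to world coordinates). Camera axes: x right, y down, z forward; pixel columns grow to the right and rows downward; lengths in m; the calibration is good to about 2 mm. A picture is of the moment at which its call begins.
- bot.hand_in(): hands the job in, once; it reports no verdict.
The state is a dict: "time_s": time; "joint_positions": joint angles; "qvel": joint speeds; "tau": joint torques, N m; "position": TCP position; "tcp_rot": TCP orientation; "force": force on the tool from outside, world axes, zero at the start; "moment": the same for the moment, N m; "opening": opening from 0.0 (shut) to 1.0 (fully open).
Only numpy, scipy, OpenCV 4.12 (cv2) and the standard library are available. Lean on these libraries where they do the work, as an engineer would, in place of code of your own. Each camera call takes 0.05 s, during which the arm holds its last target.

### The job

The white jar with the red cap has to lie on its side for its label. Without gripping or lifting it, push the standing jar with the fingertips along the table into the mouth of the labelling cradle until it stands against the cradle's two black bars, then tip it over so that jar and hinged bed go down together, guided gently all the way onto the rest stops. Leave the jar lying in the fully lowered bed and disturb nothing else on the table.

Things in the scene. Friction and masses are not known exactly. Their poses are not given: they have to be found in the camera images.
- jar: White plastic jar with red screw cap, loose, 0.2 to 0.4 kg, 121 mm tall; body 72 mm in diameter to 100 mm height, cap 66 mm above. Origin: centre of its underside; z towards the cap. Starts upright, 85 to 140 mm short of the seat. Friction with the table 0.5 to 0.7: pushed below 40 mm height it slides, higher it may topple; the hand must lean back from the jar to clear the cap when so low.
- cradle_base: Fixed grey base of the cradle. Origin: on the table below the hinge axis, which runs along y at 12 mm height; x is the way the jar goes in and tips, z up. Plate 6 mm thick, 110 mm wide, x = -4 to 144 mm. Two low wire guides (top at 15 mm height) stand 79 mm apart (clear) from the hinge to x = -50 mm, flaring to 125 mm at their ends at x = -98 mm: the mouth, with bare table between.
- seat (a point): Point on the table where the centre of the jar's underside is when the jar stands in the cradle against the two bars: 45 mm before the hinge, at x = -45.4 mm, y = 0 of the base; axes as the base.
- cradle (a joint): Angle of the hinged bed: 0 upright, 1.571 flat on its rubber stops; starts at 0 to 0.15. An aluminium frame 78 mm wide, 119 mm long from the hinge, with two black bars (12 mm thick, 56 mm between centres) where the jar nests. Stiff hinge (friction 0.4 N m, some 5 N at the jar's top): it stays where left, even with the jar on it. Pushing the top of the jar's back turns both about the hinge.
- bed (a point): Moving point on the bed: where the centre of the underside of a nested jar is, 45.4 mm from the hinge towards the jar and 12 mm below it with the bed upright (then at the seat). Its z runs along the bars away from the hinge (up when upright, along the base's x when flat), its x from the jar into the bed.
- jar_mid (a point): Centre of the jar, 60.5 mm from its underside on its axis.
- stamp: Date stamp with a red knob handle, 34 x 32 x 87 mm, standing loose; leave alone. Origin: centre of its underside.
- ink: Dark ink pad, 62 x 92 x 14 mm, loose; leave alone. Origin: centre of its underside.
- tape: Roll of brown tape lying flat, 104 mm in diameter, 48 mm high, loose; leave alone. Origin: centre of its underside.
- marker: Black marker, 131 mm long, 14 mm thick, lying loose; leave alone. Origin: centre of its underside.
- thermometer: White probe thermometer, 161 x 30 x 17 mm, lying loose; leave alone. Origin: centre of its underside.
Things that resemble listed ones, but are neither listed nor needed, are in the scene too. Leave any orange or yellow look-alike of the jar alone.

How it is judged:
By the outcome, as a careful person would: the job done as asked, in the order asked, and still so for the second after the job is handed in, with the robot touching nothing.
It also fails if it takes over 72 s, if anything falls off the work surface, if the arm or the gripper's body presses on something with over 40 N, if the wrist force passes 120 N, or if a joint passes its speed limit or range.

## Working session

There is one attempt and no reset: what is moved stays moved. The work goes in short steps, Python scripts to look and compute and a tool call to move; the robot and the scene stay as the last step left them, time stands still between calls to the robot, and variables do not carry over. Pictures are saved under pics/ and viewed, and the job is handed in when it is done.

Besides the shell and the picture viewer there is one more tool, called after ">>>" by a JSON object that holds its "api" and its "payload". step_arm: Moves the arm, as the interface text tells. Its arguments: {"type":"object","properties":{"motion":{"type":"array"}},"required":["motion"]}

```bash
ls; mkdir -p pics
python3 - <<'E'
from rig import bot
import cv2
s=bot.read_state(); print(s, bot.grip_point_offset)
for n in ["scene","top","wrist"]:
    c=bot.capture(n); cv2.imwrite(f"pics/{n}0.png",c["frame"][:,:,::-1]); print(n,c["fx"],c["cx"],c["cy"],c["cam_to_world"].round(3).tolist())
E
```

```text
pics
{'time_s': 0.0, 'joint_positions': array([-7.58328157e+01,  3.02807341e+01,  8.21553724e+01, -2.36451888e-03,
        6.76880745e+01, -1.02295265e+01]), 'qvel': array([-0.03461709,  0.0178034 ,  0.02257331, -0.0340646 , -0.04818562,
        0.01479084]), 'tau': array([ 4.93865718e-04, -4.40040386e+01, -1.76590168e+01,  6.33427408e-02,
        5.81970939e-02, -1.71301176e-04]), 'position': array([ 0.2580755 , -0.56886544,  0.40375786]), 'tcp_rot': array([[-5.67485000e-04,  9.10700984e-01,  4.13065849e-01],
       [ 2.09210234e-03,  4.13066093e-01, -9.10698647e-01],
       [-9.99997651e-01,  3.47368206e-04, -2.13968847e-03]]), 'force': array([ 0.09395788, -0.49088328,  0.88314435]), 'moment': array([0.00324964, 0.05791687, 0.02502515]), 'opening': 0.9991523430888865} 0.1635
scene 425.97988429949265 272.2389616388266 210.33484362719057 [[-0.64, -0.55, 0.536, -0.143], [-0.768, 0.445, -0.461, 0.507], [0.016, -0.707, -0.707, 0.913], [0.0, 0.0, 0.0, 1.0]]
top 395.75912241260454 283.0421414849835 214.72937269088638 [[0.021, -0.995, 0.092, 0.404], [-1.0, -0.019, 0.021, -0.045], [-0.019, -0.093, -0.996, 0.95], [0.0, 0.0, 0.0, 1.0]]
wrist 345.85024155587115 278.36568175658255 208.66312043521495 [[0.414, -0.87, -0.269, 0.332], [-0.91, -0.396, -0.12, -0.536], [-0.002, 0.294, -0.956, 0.385], [0.0, 0.0, 0.0, 1.0]]
```

View pics/top0.png

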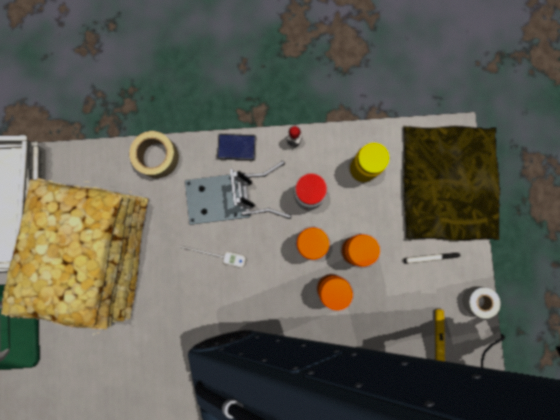

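View pics/scene0.png

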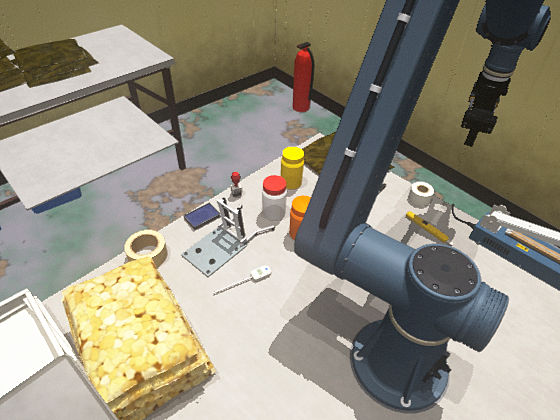

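View pics/wrist0.png

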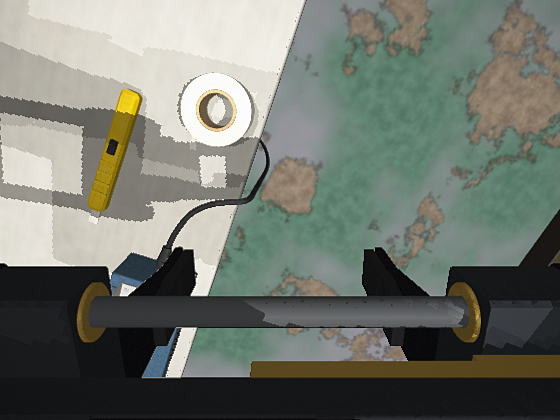

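The top view shows the red-cap jar at (311,190), to the right of the cradle. The cradle plate is at about (185–245, 175–223) and its wires open to the right, towards (285,165) and (290,215). The other candidates are yellow (371,162) and orange (313,243), (361,250), (335,292). Only (311,190) has a red cap on a white body. I'll confirm that in an enlarged crop.

```bash
cat > h.py <<'E'
import numpy as np, cv2
from rig import bot
def ray(c,uv,z):
    uv=np.atleast_2d(np.array(uv,float)); T=c["cam_to_world"]
    d=np.c_[(uv[:,0]-c["cx"])/c["fx"],(uv[:,1]-c["cy"])/c["fy"],np.ones(len(uv))]@T[:3,:3].T
    o=T[:3,3]; return o+d*((z-o[2])/d[:,2])[:,None]
def proj(c,p):
    T=np.linalg.inv(c["cam_to_world"]); q=np.atleast_2d(p)@T[:3,:3].T+T[:3,3]
    return np.c_[q[:,0]/q[:,2]*c["fx"]+c["cx"],q[:,1]/q[:,2]*c["fy"]+c["cy"]]
def cloud(c):
    z=c["range_z"]; v,u=np.mgrid[:z.shape[0],:z.shape[1]]
    P=np.dstack([(u-c["cx"])/c["fx"]*z,(v-c["cy"])/c["fy"]*z,z])
    return P@c["cam_to_world"][:3,:3].T+c["cam_to_world"][:3,3]
def crop(c,x0,y0,x1,y1,k,name):
    cv2.imwrite("pics/"+name,cv2.resize(c["frame"][y0:y1,x0:x1,::-1],None,fx=k,fy=k,interpolation=cv2.INTER_CUBIC))
def redcap(c,box):
    x0,y0,x1,y1=box; hsv=cv2.cvtColor(c["frame"],cv2.COLOR_RGB2HSV)
    m=((hsv[...,0]<6)|(hsv[...,0]>172))&(hsv[...,1]>150)&(hsv[...,2]>80)
    k=np.zeros_like(m);k[y0:y1,x0:x1]=1; return (m&k).astype(np.uint8)
E
python3 - <<'E'
from h import *
c=bot.capture("top"); crop(c,175,115,335,235,5,"topcrop.png")
s=bot.capture("scene"); crop(s,170,150,310,290,4,"scenecrop.png")
m=redcap(c,(285,165,340,220))
P=cloud(c); q=P[m>0]; t=q[q[:,2]>0.115]; print(len(q),len(t),t.mean(0),np.median(t[:,2]),t.min(0),t.max(0))
cn=max(cv2.findContours((m*(P[...,2]>.112)).astype(np.uint8),0,2)[0],key=len); print(cv2.fitEllipse(cn),cv2.minEnclosingCircle(cn))
print(ray(c,cv2.fitEllipse(cn)[0],.121))
ms=redcap(s,(255,170,295,200)); Ps=cloud(s); q=Ps[ms>0]; t=q[q[:,2]>0.117]; print('scene',len(t),t.mean(0),t.min(0),t.max(0))
E
```

```text
724 714 [ 0.53680107 -0.08475216  0.12591157] 0.12009353477333423 [ 0.4039177  -0.11546683  0.11563185] [ 0.56914054 -0.04499639  0.95006702]
((310.790283203125, 188.54576110839844), (29.31131935119629, 29.365068435668945), 32.12028503417969) ((310.71783447265625, 188.56930541992188), 15.05273151397705)
[[ 0.53757681 -0.08520892  0.121     ]]
scene 299 [ 0.53417184 -0.08154205  0.12340631] [-0.14347043 -0.11742568  0.11715535] [0.56970531 0.50676783 0.91325739]
```

View pics/topcrop.png

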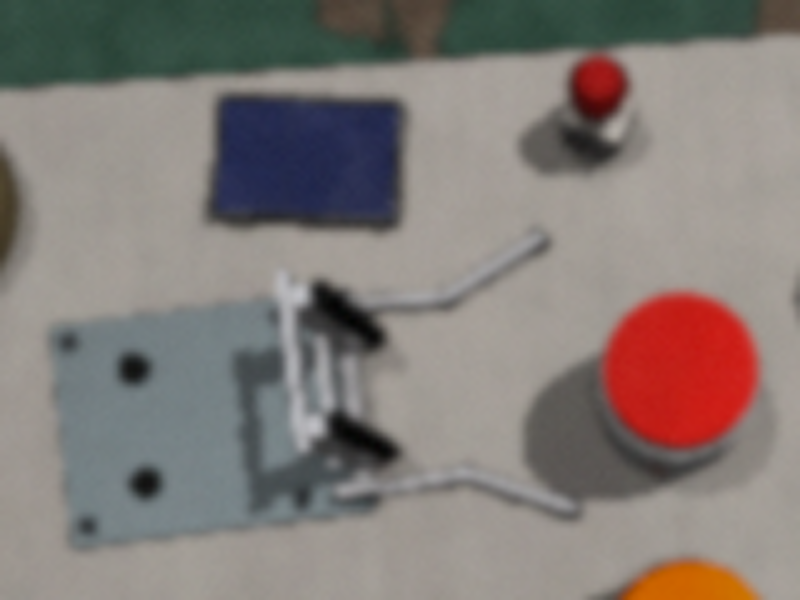

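View pics/scenecrop.png

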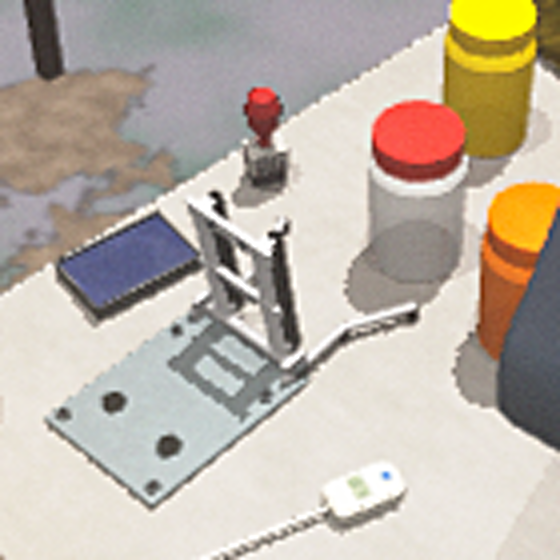

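The crop confirms it: red cap at crop (681,370), white body, and the cradle to its left. Next I'll measure the base pose from the plate corners, rubber stops and wire ends.

Run:
```python
from h import *
c=bot.capture("top")
def C(l,z): return ray(c,np.array(l,float)/5+[175-.4,115-.4],z)
pl=C([(52,327),(72,548),(133,368),(146,483),(68,342),(87,526),(302,500),(380,508)],.006)
w=C([(545,238),(578,508),(447,300),(467,470)],.012)
print(pl.round(4)[:,:2]);print(w.round(4)[:,:2])
# plate mask
P=cloud(c); hsv=cv2.cvtColor(c["frame"],cv2.COLOR_RGB2HSV)
print(hsv[(195)][187:200:3])
m=np.zeros(P.shape[:2],np.uint8)
r=(P[...,0]>.45)&(P[...,0]<.62)&(P[...,1]>-.02)&(P[...,1]<.25)&(P[...,2]<.02)&(hsv[...,0]>75)&(hsv[...,0]<115)&(hsv[...,1]>22)&(hsv[...,2]>70)
m[r]=255; cv2.imwrite("pics/pm.png",cv2.resize(m[115:235,175:335],None,fx=5,fy=5,interpolation=0))
# frame fit: known base coordinates -> world (2D rigid)
B=np.array([(144,55),(144,-55)])/1e3; BW=np.array([(-98,62.5+1.5),(-98,-64),(-50,41),(-50,-41)])/1e3
# which side is +y of base? base x ~ +y world, so base y ~ -x world; image top is +x world -> base y negative
A=np.r_[B*[1,-1],BW*[1,-1]]; W=np.r_[pl[:2,:2],w[:,:2]]
ac,wc=A.mean(0),W.mean(0); H=(A-ac).T@(W-wc); U,S,V=np.linalg.svd(H); R=V.T@np.diag([1,np.linalg.det(V.T@U.T)])@U.T
t=wc-R@ac; print("R",R,"t",t,"ang",np.degrees(np.arctan2(R[1,0],R[0,0])))
print((W-(A@R.T+t)).round(4)); 
print("seat",R@[-.0454,0]+t, "jar in base",R.T@(np.array([.5376,-.0852])-t))
# bed angle: points of frame
q=P[(P[...,2]>.05)&(P[...,0]>.48)&(P[...,0]<.61)&(P[...,1]>-.01)&(P[...,1]<.09)]
qb=(q[:,:2]-t)@R; print(len(q)); print(np.c_[qb,q[:,2]][::12].round(3))
for n in ("top","scene"):
  s=bot.capture(n);Q=cloud(s)
  b=(Q[...,:2]-t)@R; k=(Q[...,2]>.03)&(Q[...,2]<.16)&(abs(b[...,1])<.045)&(b[...,0]>-.04)&(b[...,0]<.06)
  print(n,k.sum()); 
  for z in np.arange(.03,.15,.015):
    kk=k&(Q[...,2]>z)&(Q[...,2]<z+.015)
    if kk.sum()>2: print(round(z,3),kk.sum(),b[...,0][kk].min().round(4),np.median(b[...,0][kk]).round(4),b[...,0][kk].max().round(4), b[...,1][kk].min().round(4), b[...,1][kk].max().round(4))
```

```text
[[0.5715 0.2145]
 [0.4643 0.2001]
 [0.5521 0.1742]
 [0.4963 0.1656]
 [0.5643 0.2063]
 [0.475  0.1933]
 [0.4896 0.0901]
 [0.4865 0.0524]]
[[ 0.6181 -0.0241]
 [ 0.4878 -0.0425]
 [ 0.587   0.0224]
 [ 0.5049  0.0108]]
[[ 95  24 127]
 [101  27 131]
 [ 98  29 131]
 [ 96  29 132]
 [ 96  29 134]]
R [[-0.14320327 -0.9896933 ]
 [ 0.9896933  -0.14320327]] t [0.53874954 0.06483267] ang 98.23324822448689
[[-0.001  -0.0008]
 [ 0.0006  0.0006]
 [ 0.002  -0.0011]
 [-0.0017 -0.0012]
 [ 0.0005  0.0012]
 [-0.0004  0.0013]]
seat [0.54525097 0.01990059] jar in base [-0.14832171  0.02262286]
404
[[ 0.014 -0.038  0.131]
 [ 0.015 -0.032  0.129]
 [ 0.015 -0.03   0.128]
 [-0.008 -0.031  0.108]
 [-0.007 -0.027  0.121]
 [-0.003 -0.024  0.127]
 [ 0.007 -0.03   0.092]
 [ 0.012 -0.021  0.127]
 [-0.01  -0.026  0.09 ]
 [ 0.004 -0.03   0.066]
 [ 0.01  -0.017  0.124]
 [-0.012 -0.025  0.07 ]
 [ 0.003 -0.027  0.054]
 [ 0.006 -0.021  0.075]
 [ 0.006 -0.02   0.073]
 [ 0.011 -0.006  0.13 ]
 [ 0.013 -0.001  0.132]
 [ 0.004 -0.009  0.066]
 [ 0.004 -0.004  0.071]
 [ 0.009  0.     0.069]
 [ 0.011  0.013  0.13 ]
 [ 0.014  0.017
[... 249 characters left out ...]
 [-0.012  0.032  0.066]
 [-0.011  0.033  0.054]]
top 444
0.03 32 -0.0166 0.0002 0.0036 -0.032 0.0347
0.045 31 -0.0156 -0.0108 0.0044 -0.032 0.0352
0.06 82 -0.0139 0.005 0.0106 -0.0328 0.0372
0.075 31 -0.0119 -0.0046 0.0083 -0.0314 0.0341
0.09 40 -0.0108 -0.004 0.0099 -0.0302 0.0353
0.105 32 -0.0087 -0.0037 0.0106 -0.0321 0.0346
0.12 196 -0.0078 0.0105 0.0169 -0.0384 0.0383
scene 481
0.03 41 -0.0122 0.0044 0.0089 -0.0333 0.0352
0.045 46 -0.0103 0.0057 0.0093 -0.0352 0.0368
0.06 97 -0.0114 0.0086 0.0132 -0.0381 0.0404
0.075 60 -0.0086 0.0045 0.0129 -0.0336 0.036
0.09 51 -0.0058 0.0116 0.014 -0.0339 0.0364
0.105 58 -0.0069 0.013 0.0167 -0.0351 0.0364
0.12 128 -0.0056 0.0141 0.021 -0.0371 0.0394
```

View pics/pm.png

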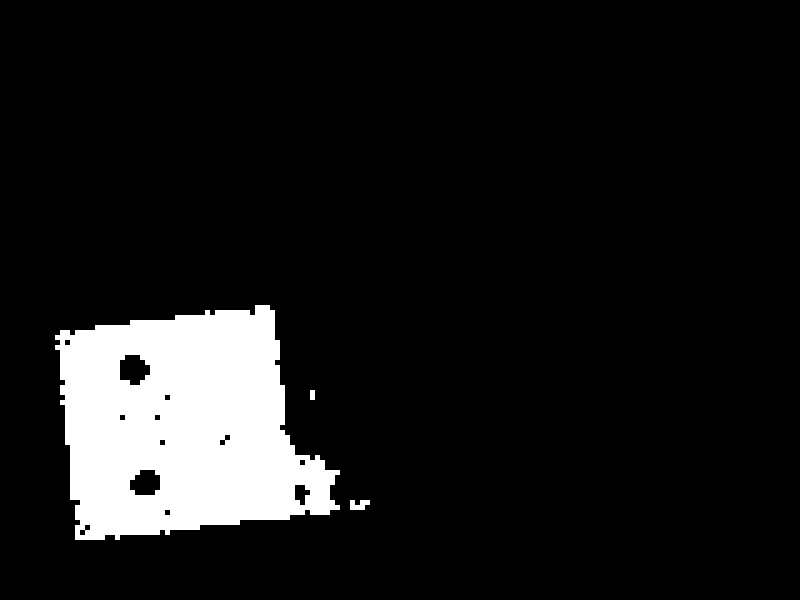

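```bash
cat >> h.py <<'E'
TH=np.radians(98.1); BR=np.array([[np.cos(TH),-np.sin(TH)],[np.sin(TH),np.cos(TH)]]); BT=np.array([.5387,.0648])
def tobase(p): return (np.atleast_2d(p)[:,:2]-BT)@BR
def toworld(b): return np.atleast_2d(b)@BR.T+BT
E
python3 - <<'E'
from h import *
c=bot.capture("top"); P=cloud(c)
hsv=cv2.cvtColor(c["frame"],cv2.COLOR_RGB2HSV)
m=((hsv[...,1]>150)&(hsv[...,2]>80)&(P[...,2]>.03)&(P[...,2]<.3)).astype(np.uint8)
m[:,:280]=0
n,l,st,ce=cv2.connectedComponentsWithStats(m)
for i in range(1,n):
    if st[i,4]<40: continue
    k=l==i; q=P[k]; top=np.percentile(q[:,2],90); t=q[q[:,2]>top-.006]
    mm=(t.max(0)+t.min(0))/2
    print(st[i],"top",top.round(3),"centre",mm.round(3),"size",(t.max(0)-t.min(0)).round(3),"base",tobase(mm).round(3), hsv[k][:,0].mean())
print("jar base",tobase([.5376,-.0852]),"seat",toworld([-.0454,0]))
E
```

```text
[290 127  10   9  71] top 0.086 centre [ 0.674 -0.049  0.084] size [0.018 0.02  0.009] base [[-0.131 -0.118]] 0.30985915492957744
[354 143  35  34 906] top 0.122 centre [ 0.608 -0.218  0.12 ] size [0.064 0.062 0.008] base [[-0.289 -0.028]] 28.479028697571742
[296 174  30  30 715] top 0.122 centre [ 0.538 -0.085  0.12 ] size [0.063 0.062 0.009] base [[-0.148  0.022]] 1.0195804195804197
[297 227  33  33 830] top 0.122 centre [ 0.424 -0.093  0.121] size [0.065 0.065 0.009] base [[-0.14   0.136]] 14.713253012048193
[345 234  35  33 906] top 0.122 centre [ 0.412 -0.198  0.12 ] size [0.064 0.063 0.008] base [[-0.242  0.163]] 14.461368653421633
[318 275  35  35 929] top 0.122 centre [ 0.32  -0.142  0.12 ] size [0.064 0.064 0.009] base [[-0.174  0.246]] 13.371367061356297
jar base [[-0.14834856  0.02222421]] seat [[0.54509692 0.01985293]]
```

Run:
```python
from h import *
s=bot.read_state(); R=s["tcp_rot"]; o=s["position"]
im=np.full((500,500,3),255,np.uint8); im2=im.copy()
for n,col in (("scene",(255,0,0)),("top",(0,160,0)),("wrist",(0,0,255))):
    c=bot.capture(n); Q=(cloud(c)-o)@R; v=c["range_z"]>0
    q=Q[v&(abs(Q)<.22).all(-1)]; print(n,len(q))
    k=(q[:,0]>-.1)
    for A,I,ax in ((im,0,2),(im2,0,1)):
        for p in q[k]: cv2.circle(A,(int(250+p[ax]*1000),int(150+p[0]*1000)),1,col,-1)
for A in (im,im2):
    for x in range(-100,250,50): cv2.line(A,(0,150+x),(8,150+x),(0,0,0)); cv2.putText(A,str(x),(10,154+x),0,.35,0)
    for x in range(-200,250,50): cv2.putText(A,str(x),(250+x,495),0,.35,0); cv2.line(A,(250+x,480),(250+x,488),0)
cv2.imwrite("pics/grip.png",cv2.resize(np.hstack([im,im2]),(800,400)))
```

```text
scene 5195
top 15
wrist 70472
```

View pics/grip.png

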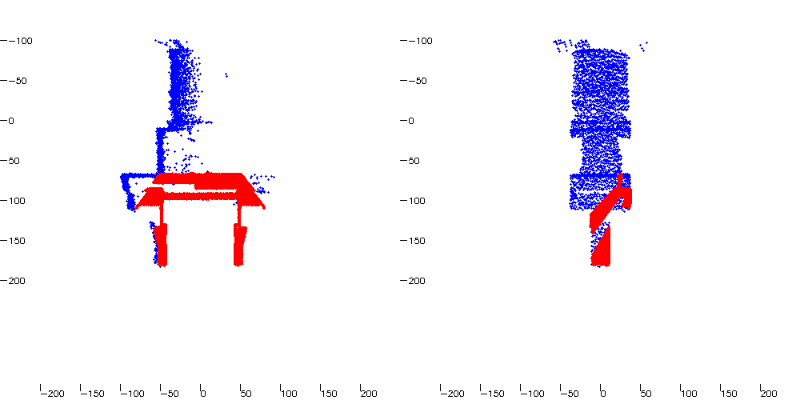

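Run:
```python
from h import *
s=bot.capture("scene"); crop(s,440,0,560,160,5,"gc.png")
```

```text
(no output)
```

View pics/gc.png

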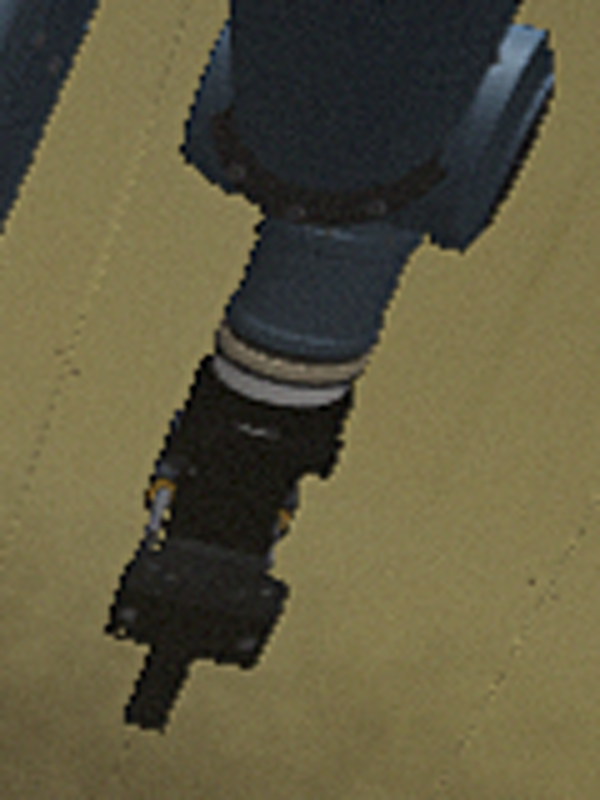

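```bash
cat >> h.py <<'E'
from scipy.spatial.transform import Rotation as Ro
def pose(bxy,z,azb,lean,off=10.0):
    """bxy base mm: where the front-top finger corner is; z mm height; azb base azimuth deg the hand faces; lean deg"""
    w=np.r_[toworld(np.array(bxy)/1e3)[0],z/1e3]; A=np.radians(98.1+azb); a=np.radians(lean)
    p=np.array([np.cos(A),np.sin(A),0]);k=np.array([0,0,1.]); d=p*np.sin(a)-k*np.cos(a); n=p*np.cos(a)+k*np.sin(a)
    zt=np.array([np.sin(A),-np.cos(A),0]); 
    return w-off/1e3*n-.182*d, np.c_[d,np.cross(zt,d),zt]
def delta(pos,R,s=None):
    s=s or bot.read_state()
    r=Ro.from_matrix(R@s["tcp_rot"].T).as_rotvec(degrees=True); return np.r_[r.round(1),((pos-s["position"])*1000).round(0)]
def contact(s=None,off=10.):
    s=s or bot.read_state(); R=s["tcp_rot"]; c=s["position"]+.182*R[:,0]+off/1e3*R[:,1]
    return (tobase(c)[0]*1000).round(1),(c[2]*1000).round(1)
def info():
    s=bot.read_state(); print("t",round(s["time_s"],2),"F",s["force"].round(1),"open",round(s["opening"],2),"contact",contact(s),"q",s["joint_positions"].round(0))
def jar():
    c=bot.capture("top"); m=redcap(c,(230,150,340,230)); P=cloud(c); k=(m>0)&(P[...,2]>.05)&(P[...,2]<.2)
    cn=max(cv2.findContours(k.astype(np.uint8),0,2)[0],key=cv2.contourArea); e=cv2.fitEllipse(cn)
    print("jar top centre base",(tobase(ray(c,e[0],.121))*1000).round(1),"ztop",np.median(P[k][:,2]).round(4)); return c
E
python3 - <<'E'
from h import *
b=np.array([np.cos(np.radians(159)),np.sin(np.radians(159))]); J=np.array([-148.3,22.2])
for r,z in ((46,185),(46,35),(36,35)):
    p,R=pose(J+b*r,z,-21,28); print((J+b*r).round(1),p.round(4),delta(p,R))
E
```

```text
[-191.2   38.7] [ 0.5063 -0.2219  0.341 ] [ 22.5 -18.3  51.6 248.  347.  -64. ]
[-191.2   38.7] [ 0.5063 -0.2219  0.191 ] [  22.5  -18.3   51.6  248.   347.  -214. ]
[-181.9   35.1] [ 0.5085 -0.2121  0.191 ] [  22.5  -18.3   51.6  250.   357.  -214. ]
```

>>> {"api": "step_arm", "payload": {"motion": [[[1,-1,3,10,15,0,60],[3,-2.5,7,34,47,-5,40],[5,-4,12,58,81,-10,20],[7.2,-6,16.5,82,115,-16,0],[9.4,-7.8,21.5,106,149,-22,0],[11.6,-9.5,26.5,130,183,-29,0],[13.8,-11.2,31.5,154,217,-36,0],[16,-13,36.5,178,250,-43,0],[18,-14.8,41.5,202,283,-50,0],[20,-16.5,46,224,314,-57,0],[21.6,-17.6,49.6,240,336,-62,0],[22.5,-18.3,51.6,248,347,-64,0]]]}}

```text
time_s: 1.65
position: [0.5074, -0.2191, 0.3401]
tcp_rot: [[0.101, 0.193, 0.976], [0.461, 0.86, -0.218], [-0.882, 0.472, -0.002]]
force: [0.5, -0.1, 0.8]
opening: 0.175
```

>>> {"api": "step_arm", "payload": {"motion": [[[0,0,0,0,0,0,0],[0,0,0,0,0,0,0],[0,0,0,0,0,0,0],[0,0,0,0,0,0,0]]]}}

```text
time_s: 1.98
position: [0.5057, -0.2236, 0.3411]
tcp_rot: [[0.105, 0.199, 0.974], [0.456, 0.861, -0.226], [-0.883, 0.468, -0.0]]
force: [-0.3, 0.5, -0.5]
opening: 0.007
```

Run:
```python
from h import *
info()
s=bot.read_state(); R=s["tcp_rot"]; o=s["position"]
im=np.full((400,400,3),255,np.uint8); im2=im.copy()
for n,col in (("scene",(255,0,0)),("top",(0,160,0)),("wrist",(0,0,255))):
    c=bot.capture(n); cv2.imwrite(f"pics/{n}1.png",c["frame"][:,:,::-1]); W=cloud(c); Q=(W-o)@R; v=(c["range_z"]>0)&(W[...,2]>.14)
    q=Q[v&(abs(Q)<.22).all(-1)]; q=q[q[:,0]>-.08]
    for A,ax in ((im,2),(im2,1)):
        for p in q: cv2.circle(A,(int(200+p[ax]*1000),int(100+p[0]*1000)),1,col,-1)
for A in (im,im2):
    for x in range(-50,250,50): cv2.putText(A,str(x),(2,104+x),0,.35,0)
    for x in range(-200,200,50): cv2.putText(A,str(x),(200+x,395),0,.35,0)
cv2.imwrite("pics/grip1.png",np.hstack([im,im2]))
b=np.array([np.cos(np.radians(159)),np.sin(np.radians(159))]); J=np.array([-148.3,22.2])
for r,z in ((46,185),(46,35),(36,35)):
    p,R=pose(J+b*r,z,-21,28); print((J+b*r).round(1),p.round(4),delta(p,R))
```

```text
t 1.98 F [-0.3  0.5 -0.5] open 0.01 contact (array([-193.1,   39.4]), np.float64(185.0)) q [-41.  32.  95.  26.  70. -41.]
[-191.2   38.7] [ 0.5063 -0.2219  0.341 ] [ 0.  -0.   0.1  1.   1.  -0. ]
[-191.2   38.7] [ 0.5063 -0.2219  0.191 ] [ 0.0e+00 -0.0e+00  1.0e-01  1.0e+00  1.0e+00 -1.5e+02]
[-181.9   35.1] [ 0.5085 -0.2121  0.191 ] [ 0.0e+00 -0.0e+00  1.0e-01  3.0e+00  1.1e+01 -1.5e+02]
```

View pics/grip1.png

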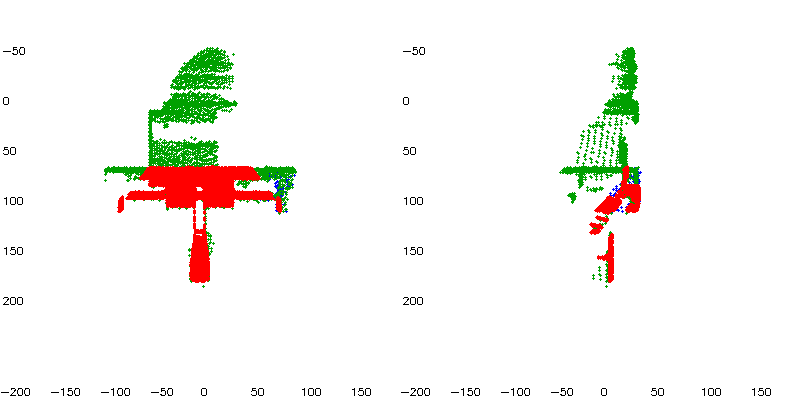

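View pics/wrist1.png

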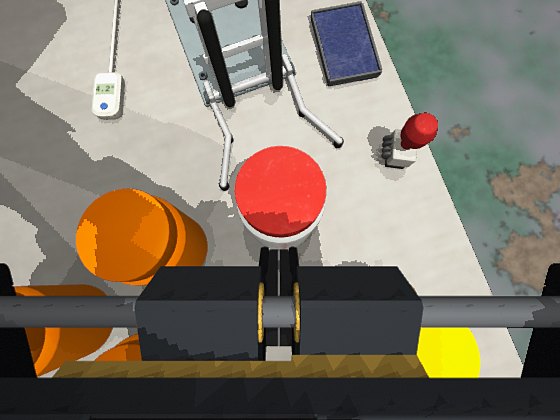

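View pics/scene1.png

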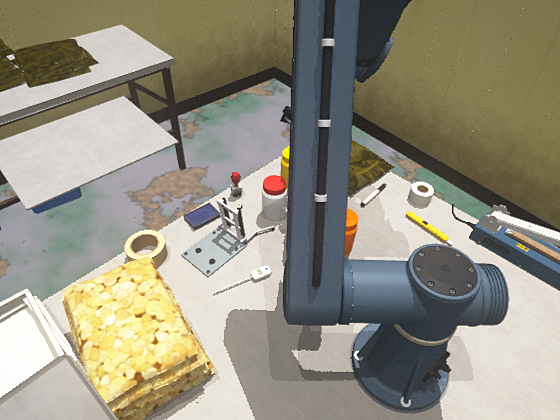

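View pics/top1.png

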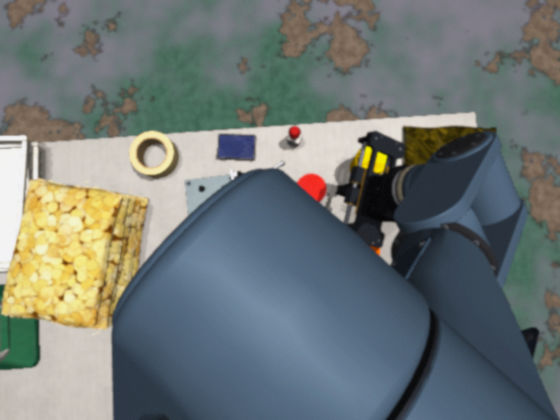

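The body is a fixed yoke, 190 mm wide, so the gap between the yellow and orange jars is tight for a leaning hand. I'll check which hand orientations clear everything.

```bash
cat > plan.py <<'E'
import numpy as np
from scipy.spatial.transform import Rotation as Ro
rng=np.random.default_rng(0)
def box(x0,x1,y,z0,z1,n=(5,5,11)):
    g=np.meshgrid(np.linspace(x0,x1,n[0]),np.linspace(-y,y,n[1]),np.linspace(z0,z1,n[2]),indexing='ij')
    return np.c_[[a.ravel() for a in g]].T
body=np.r_[box(68,112.5,37.5,-95,95,(4,7,25)),box(10,68,30,-55,55),box(-90,10,40,-40,40)]
cyl=np.array([(-148.3,22.2,36,122),(-289,-28,36,122),(-140,136,36,122),(-242,163,36,122),(-174,246,36,122),(-131,-118,22,88)],float)
def clear(P):
    if P[:,2].min()<6: return -99,9
    best=1e9;w=-1
    for i,(x,y,r,h) in enumerate(cyl):
        dr=np.hypot(P[:,0]-x,P[:,1]-y)-r; dz=P[:,2]-h
        d=np.where((dr>0)&(dz>0),np.hypot(dr,dz),np.maximum(dr,dz)).min()
        if d<best: best=d;w=i
    return best,w
res=[]
for mode in ("closed","open"):
  fs=[(-15,15)] if mode=="closed" else [(43.5,58.5),(-58.5,-43.5)]
  fing=np.r_[tuple(box(112,182,9.5,a,b,(8,3,3)) for a,b in fs)]
  for k in range(25000):
    th=rng.uniform(0,55); R=Ro.from_euler('z',rng.uniform(100,260),degrees=True).as_matrix()
    d=R@np.array([-np.sin(np.radians(th)),0,-np.cos(np.radians(th))]); d=np.array([-d[0],-d[1],d[2]]); d[:2]*=1
    d=-np.r_[R[:2,0]*np.sin(np.radians(th)),np.cos(np.radians(th))]
    # tool x=d points down and away from hand side; roll
    z0=np.cross(d,[0.3,0.2,1]); z0/=np.linalg.norm(z0); z=Ro.from_rotvec(d*rng.uniform(0,2*np.pi)).apply(z0); T=np.c_[d,np.cross(z,d),z]
    ca=np.radians(rng.uniform(140,195)); c=np.array([-148.3+36*np.cos(ca),22.2+36*np.sin(ca)])
    F=fing@T.T
    # place: lowest-35mm contact: the finger point first touching when advancing along push dir
    p=-np.array([np.cos(ca),np.sin(ca)])
    tip=F[F[:,2]<F[:,2].min()+25]; i=np.argmax(tip[:,:2]@p); f=tip[i]
    off=np.r_[c-p*.5,38]-f
    fc=clear(F+off)[0]
    if fc<-1: continue
    v,w=clear(body@T.T+off)
    if v>1: res.append((v,mode,w,th,np.degrees(np.arctan2(-d[1],-d[0])),np.degrees(ca),T,off,fc))
res.sort(key=lambda r:-r[0])
for r in res[:12]: print(round(r[0],1),r[1],r[2],"lean",round(r[3]),"handdir",round(r[4]),"contact",round(r[5]),"jaw",r[6][:,2].round(2),"fc",round(r[8],1))
print(len(res))
E
python3 plan.py
```

```text
15.1 open 3 lean 53 handdir 170 contact 140 jaw [-0.62 -0.14 -0.77] fc 0.5
11.8 open 0 lean 48 handdir 168 contact 144 jaw [0.68 0.1  0.72] fc -0.5
11.4 closed 0 lean 45 handdir 154 contact 160 jaw [-0.65  0.26 -0.71] fc 0.5
11.0 closed 0 lean 45 handdir 164 contact 155 jaw [-0.68  0.17 -0.71] fc 0.5
10.6 closed 0 lean 45 handdir 147 contact 161 jaw [-0.69  0.21 -0.7 ] fc 0.5
10.1 closed 0 lean 45 handdir 144 contact 156 jaw [-0.68  0.25 -0.69] fc 0.5
9.3 closed 0 lean 45 handdir 154 contact 169 jaw [ 0.58 -0.42  0.7 ] fc 0.5
9.3 closed 0 lean 44 handdir 164 contact 154 jaw [0.73 0.   0.68] fc 0.5
9.0 closed 0 lean 44 handdir 174 contact 157 jaw [-0.66  0.34 -0.67] fc 0.5
8.9 open 1 lean 44 handdir 155 contact 162 jaw [-0.45  0.62 -0.64] fc 0.5
8.6 closed 0 lean 44 handdir 163 contact 146 jaw [ 0.69 -0.19  0.7 ] fc 0.5
8.5 closed 0 lean 45 handdir 170 contact 149 jaw [ 0.7  -0.13  0.7 ] fc 0.5
281
```

A clear option exists: lean 45° with the hand rolled 90°, so only its 75 mm side faces sideways. Clearance is about 11 mm.

```bash
cat >> h.py <<'E'
def pose2(bxy,z,azb,lean,off=15.0,roll=90):
    p,R=pose(bxy,z,azb,lean,off); return p,R@Ro.from_euler('x',roll,degrees=True).as_matrix()
def contact2(s=None,off=15.):
    s=s or bot.read_state(); R=s["tcp_rot"]; c=s["position"]+.182*R[:,0]-off/1e3*R[:,2]
    return (tobase(c)[0]*1000).round(1),(c[2]*1000).round(1)
E
python3 - <<'E'
from h import *
b=np.array([np.cos(np.radians(158)),np.sin(np.radians(158))]); J=np.array([-148.3,22.2])
s=bot.read_state()
for r,z in ((50,200),(46,36)):
    p,R=pose2(J+b*r,z,-22,45); D=delta(p,R); print((J+b*r).round(1),p.round(4),D)
p,R=pose2(J+b*50,200,-22,45)
r1=Ro.from_matrix(R@s["tcp_rot"].T)
print(r1.magnitude()*57.3)
E
```

```text
[-194.7   40.9] [ 0.4921 -0.2689  0.3181] [ 25.5  49.2 -73.4 -14.  -46.  -23. ]
[-191.    39.4] [ 0.4931 -0.265   0.1541] [  25.5   49.2  -73.4  -13.   -42.  -187. ]
91.9392750495434
```

>>> {"api": "step_arm", "payload": {"motion": [[[1.5,3,-4.5,0,-2,8,0],[3.3,6.4,-9.5,-1,-5,16,0],[5.1,9.8,-14.7,-2,-8,24,0],[6.9,13.3,-19.8,-3,-12,28,0],[8.7,16.7,-25,-4,-15,30,0],[10.5,20.2,-30.1,-5,-18,30,0],[12.3,23.6,-35.2,-6,-22,30,0],[14,27.1,-40.4,-7,-26,30,0],[15.8,30.5,-45.5,-9,-30,26,0],[17.6,34,-50.7,-10,-34,20,0],[19.4,37.4,-55.8,-11,-38,12,0],[21.2,40.8,-61,-12,-41,5,0]]]}}

```text
time_s: 3.13
position: [0.4938, -0.2642, 0.3457]
tcp_rot: [[0.131, 0.988, 0.082], [0.665, -0.027, -0.747], [-0.736, 0.152, -0.66]]
force: [0.2, 0.6, 0.4]
opening: 0.004
```

Run:
```python
from h import *
info();print(contact2())
b=np.array([np.cos(np.radians(158)),np.sin(np.radians(158))]); J=np.array([-148.3,22.2])
for r,z in ((48,200),(48,36)):
    p,R=pose2(J+b*r,z,-22,45); D=delta(p,R); print((J+b*r).round(1),p.round(4),D)
```

```text
t 3.13 F [0.2 0.6 0.4] open 0.0 contact (array([-204.7,   40.4]), np.float64(213.3)) q [-47.  34.  92.  34.  83.  28.]
(array([-191.8,   49.8]), np.float64(221.7))
[-192.8   40.2] [ 0.4926 -0.267   0.3181] [  4.2   8.3 -12.1  -1.   -3.  -28. ]
[-192.8   40.2] [ 0.4926 -0.267   0.1541] [   4.2    8.3  -12.1   -1.    -3.  -192. ]
```

>>> {"api": "step_arm", "payload": {"motion": [[[2.1,4.1,-6,0,-1,-10,0],[4.2,8.3,-12.1,-1,-3,-28,0],[4.2,8.3,-12.1,-1,-3,-28,0],[4.2,8.3,-12.1,-1,-3,-28,0]]]}}

```text
time_s: 3.47
position: [0.4927, -0.2667, 0.3173]
tcp_rot: [[0.167, 0.972, -0.164], [0.688, -0.234, -0.687], [-0.707, 0.002, -0.708]]
force: [-0.3, -0.8, 0.4]
opening: 0.006
```

Run:
```python
from h import *
info();print(contact2())
b=np.array([np.cos(np.radians(158)),np.sin(np.radians(158))]); J=np.array([-148.3,22.2])
for r,z in ((48,200),(48,36)):
    p,R=pose2(J+b*r,z,-22,45); D=delta(p,R); print((J+b*r).round(1),p.round(4),D)
for n in ("top","wrist"):
    c=bot.capture(n); cv2.imwrite(f"pics/{n}2.png",c["frame"][:,:,::-1])
```

```text
t 3.47 F [-0.3 -0.8  0.4] open 0.01 contact (array([-205.8,   35.2]), np.float64(188.7)) q [-48.  37.  93.  36.  81.  40.]
(array([-192.2,   40.6]), np.float64(199.3))
[-192.8   40.2] [ 0.4926 -0.267   0.3181] [-0.   0.1 -0.3 -0.  -0.   1. ]
[-192.8   40.2] [ 0.4926 -0.267   0.1541] [-0.00e+00  1.00e-01 -3.00e-01 -0.00e+00 -0.00e+00 -1.63e+02]
```

View pics/top2.png

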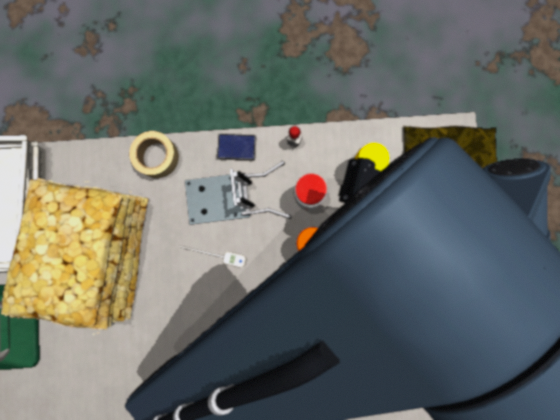

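View pics/wrist2.png

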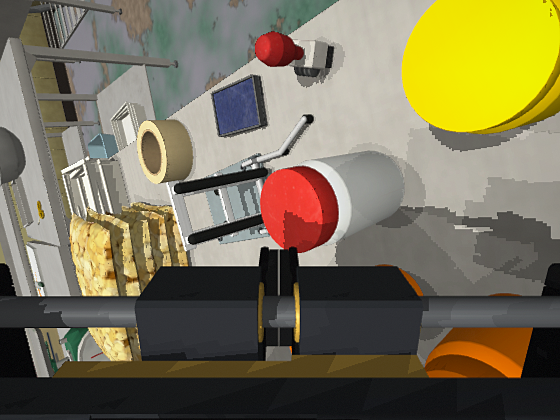

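>>> {"api": "step_arm", "payload": {"motion": [[[0,0,0,0,0,-8,0],[0,0,0,0,0,-24,0],[0,0,0,0,0,-42,0],[0,0,0,0,0,-60,0],[0,0,0,0,0,-78,0],[0,0,0,0,0,-94,0],[0,0,0,0,0,-105,0],[0,0,0,0,0,-110,0],[0,0,0,0,0,-110,0]]]}}

```text
time_s: 4.32
position: [0.4932, -0.266, 0.207]
tcp_rot: [[0.167, 0.972, -0.164], [0.687, -0.234, -0.688], [-0.707, 0.002, -0.707]]
force: [0.6, -0.5, -0.1]
opening: 0.007
```

Run:
```python
from h import *
info();print(contact2())
for n in ("top","wrist"):
    c=bot.capture(n); cv2.imwrite(f"pics/{n}3.png",c["frame"][:,:,::-1])
```

```text
t 4.32 F [ 0.6 -0.5 -0.1] open 0.01 contact (array([-205.2,   34.7]), np.float64(78.3)) q [-47.  47.  96.  38.  71.  32.]
(array([-191.7,   40.1]), np.float64(88.9))
```

View pics/wrist3.png

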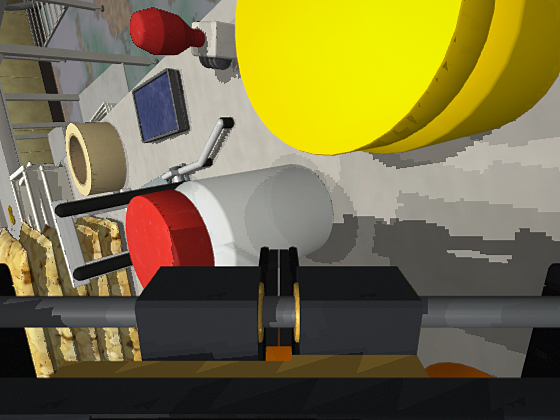

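>>> {"api": "step_arm", "payload": {"motion": [[[0,0,0,0,0,-8,0],[0,0,0,0,0,-20,0],[0,0,0,0,0,-33,0],[0,0,0,0,0,-45,0],[0,0,0,0,0,-52,0],[0,0,0,0,0,-54,0],[0,0,0,0,0,-54,0]]]}}

```text
time_s: 5.0
position: [0.4929, -0.266, 0.1526]
tcp_rot: [[0.167, 0.972, -0.165], [0.688, -0.235, -0.687], [-0.707, 0.001, -0.708]]
force: [-0.2, 0.8, 0.1]
opening: 0.004
```

Run:
```python
from h import *
info();print(contact2()); c=jar()
A=np.radians(98.1-22); print("push dir world",np.cos(A),np.sin(A))
A=np.radians(98.1); print("base x world",np.cos(A),np.sin(A))
c=bot.capture("wrist"); cv2.imwrite(f"pics/wrist4.png",c["frame"][:,:,::-1])
```

```text
t 5.0 F [-0.2  0.8  0.1] open 0.0 contact (array([-205.,   35.]), np.float64(24.0)) q [-47.  52.  95.  40.  67.  29.]
(array([-191.5,   40.3]), np.float64(34.6))
jar top centre base [[-147.9   22.6]] ztop 0.12
push dir world 0.2402280424772638 0.9707164815781908
base x world -0.14090123193758247 0.9900236577165576
```

View pics/wrist4.png

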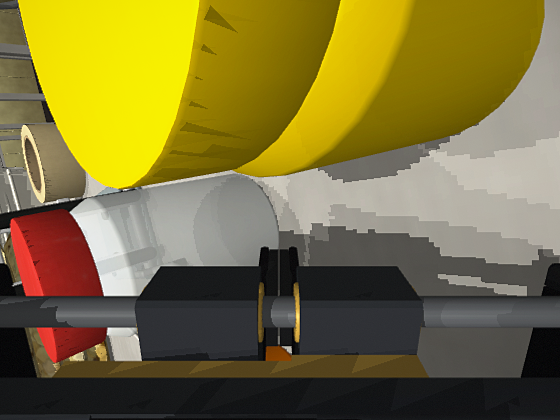

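>>> {"api": "step_arm", "payload": {"motion": [[[0,0,0,1,3,0,0],[0,0,0,2,7,0,0],[0,0,0,2.5,10,0,0],[0,0,0,3,12,0,0],[0,0,0,3.5,14,0,0],[0,0,0,4,16,0,0],[0,0,0,4.5,18.5,0,0],[0,0,0,5,21,0,0],[0,0,0,6,24,0,0],[0,0,0,6.5,27,0,0],[0,0,0,7,29,0,0],[0,0,0,7.5,30,0,0]]]}}

```text
time_s: 6.1
position: [0.5007, -0.2358, 0.1538]
tcp_rot: [[0.167, 0.972, -0.164], [0.687, -0.234, -0.688], [-0.707, 0.002, -0.707]]
force: [-1.0, -2.6, 2.9]
opening: 0.01
```

Run:
```python
from h import *
info();print(contact2()); c=jar()
```

```text
t 6.1 F [-1.  -2.6  2.9] open 0.01 contact (array([-176.5,   22.9]), np.float64(25.1)) q [-45.  52.  97.  42.  65.  29.]
(array([-162.9,   28.4]), np.float64(35.6))
jar top centre base [[-133.4   19.2]] ztop 0.1201
```

>>> {"api": "step_arm", "payload": {"motion": [[[0,0,0,-1,-4,0,0],[0,0,0,-7,-5,0,0],[0,0,0,-6.5,-3,0,0],[0,0,0,-6,-1,0,0],[0,0,0,-5,2,0,0],[0,0,0,-4.5,5,0,0],[0,0,0,-4,8,0,0],[0,0,0,-3,11,0,0],[0,0,0,-2.5,14,0,0],[0,0,0,-1.5,17,0,0],[0,0,0,-1,19,0,0],[0,0,0,-0.5,21,0,0]]]}}

```text
time_s: 7.15
position: [0.5003, -0.2149, 0.1538]
tcp_rot: [[0.168, 0.972, -0.164], [0.687, -0.234, -0.688], [-0.708, 0.003, -0.707]]
force: [-0.1, -2.4, 0.1]
opening: 0.004
```

Run:
```python
from h import *
info();print(contact2()); c=jar()
```

```text
t 7.15 F [-0.1 -2.4  0.1] open 0.0 contact (array([-155.8,   20.3]), np.float64(25.0)) q [-43.  52.  99.  43.  64.  28.]
(array([-142.2,   25.7]), np.float64(35.6))
jar top centre base [[-114.    13.5]] ztop 0.1201
```

>>> {"api": "step_arm", "payload": {"motion": [[[0,0,0,-2,-4,0,0],[0,0,0,-9,-5,0,0],[0,0,0,-8.5,-3,0,0],[0,0,0,-8,-1,0,0],[0,0,0,-7,2,0,0],[0,0,0,-6,5,0,0],[0,0,0,-5,8,0,0],[0,0,0,-4,11,0,0],[0,0,0,-3,14,0,0],[0,0,0,-2,17,0,0],[0,0,0,-1.5,19,0,0],[0,0,0,-1,21,0,0]]]}}

```text
time_s: 8.2
position: [0.4993, -0.1939, 0.1538]
tcp_rot: [[0.168, 0.972, -0.164], [0.687, -0.234, -0.688], [-0.708, 0.003, -0.707]]
force: [-1.2, -1.9, 0.6]
opening: 0.004
```

Run:
```python
from h import *
info();print(contact2()); c=jar(); crop(c,175,115,335,235,5,"top5.png")
```

```text
t 8.2 F [-1.2 -1.9  0.6] open 0.0 contact (array([-134.8,   18.3]), np.float64(25.0)) q [-42.  51. 101.  45.  62.  28.]
(array([-121.3,   23.7]), np.float64(35.6))
jar top centre base [[-95.4   6.5]] ztop 0.12
```

View pics/top5.png

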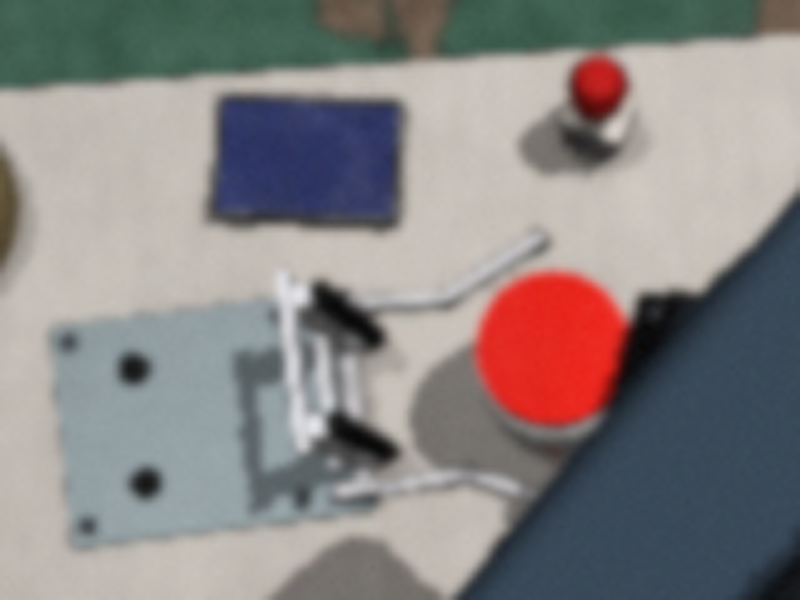

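>>> {"api": "step_arm", "payload": {"motion": [[[0,0,0,0.5,2,0,0],[0,0,0,1.2,4,0,0],[0,0,0,1.8,6,0,0],[0,0,0,2.4,8,0,0],[0,0,0,3,10,0,0],[0,0,0,3.6,12,0,0],[0,0,0,4.2,14,0,0],[0,0,0,4.5,15,0,0]]]}}

```text
time_s: 8.92
position: [0.5037, -0.1788, 0.1538]
tcp_rot: [[0.167, 0.972, -0.164], [0.687, -0.234, -0.688], [-0.707, 0.002, -0.707]]
force: [-0.2, -2.1, 0.1]
opening: 0.003
```

Run:
```python
from h import *
info();print(contact2()); c=jar()
# next: straight pose behind the jar, facing base x
for bx,by,z in ((-135,0,36),(-128,0,36)):
    p,R=pose2((bx,by),z,0,45); print(delta(p,R))
```

```text
t 8.92 F [-0.2 -2.1  0.1] open 0.0 contact (array([-120.5,   11.9]), np.float64(25.0)) q [-40.  51. 101.  46.  61.  28.]
(array([-106.9,   17.3]), np.float64(35.6))
jar top centre base [[-78.8   0.8]] ztop 0.1202
[  0.    0.1  21.6  74.  -28.    0. ]
[  0.    0.1  21.6  73.  -21.    0. ]
```

>>> {"api": "step_arm", "payload": {"motion": [[[0,0,0,0.5,-4,0,0],[0,0,0,1,-8,0,0],[0,0,0,9,-7,0,0],[0,0,0,18,-6,0,0],[0,0,0,23.5,-5,0,0],[0,0,0,23.5,-4,0,0],[0,0,0,23,-1,0,0],[0,0,0,22.5,2,0,0],[0,0,0,22,5,0,0],[0,0,0,21.6,8,0,0],[0,0,0,21.2,10,0,0],[0,0,0,21,12,0,0]]]}}

```text
time_s: 9.97
position: [0.5244, -0.1669, 0.1538]
tcp_rot: [[0.167, 0.972, -0.164], [0.687, -0.235, -0.688], [-0.707, 0.002, -0.707]]
force: [0.3, -2.7, 0.8]
opening: 0.008
```

Run:
```python
from h import *
info();print(contact2()); c=jar()
```

```text
t 9.97 F [ 0.3 -2.7  0.8] open 0.01 contact (array([-111.6,  -10.3]), np.float64(25.1)) q [-38.  52.  99.  47.  61.  30.]
(array([-98.1,  -4.9]), np.float64(35.6))
jar top centre base [[-51.6  -9. ]] ztop 0.12
```

Run:
```python
from h import *
c=bot.capture("top"); crop(c,175,115,335,235,5,"top6.png")
w=bot.capture("wrist"); cv2.imwrite(f"pics/wrist6.png",w["frame"][:,:,::-1])
s=bot.capture("scene"); crop(s,170,150,310,290,4,"scene6.png")
```

```text
(no output)
```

View pics/top6.png

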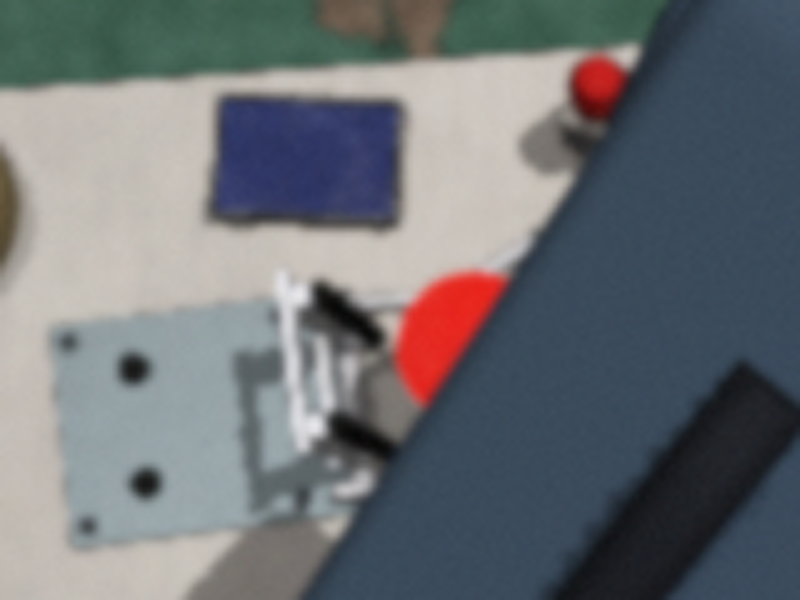

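View pics/wrist6.png

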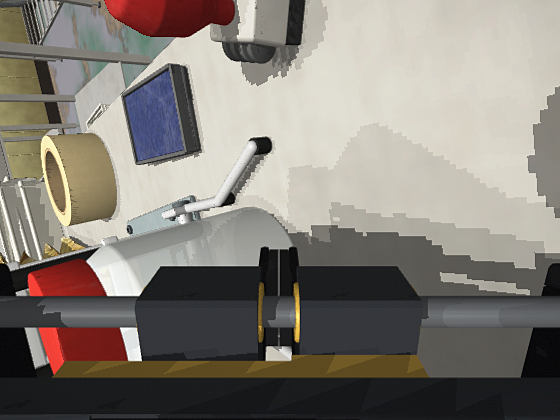

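View pics/scene6.png

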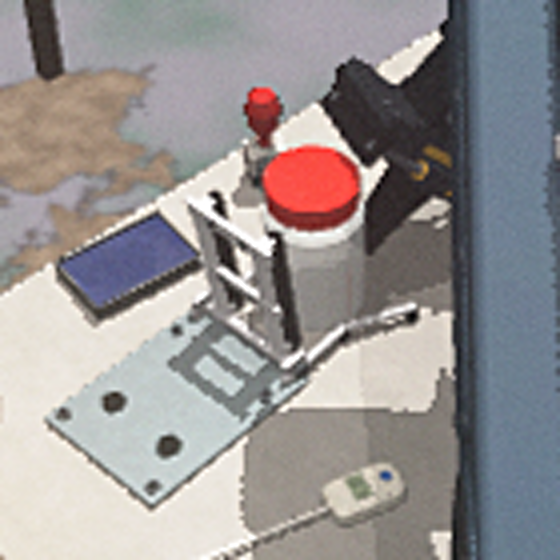

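```bash
cat >> h.py <<'E'
def jarS():
    c=bot.capture("scene"); m=redcap(c,(215,165,310,240)); P=cloud(c); k=((m>0)&(P[...,2]>.116)&(P[...,2]<.128)).astype(np.uint8)
    cn=max(cv2.findContours(k,0,2)[0],key=cv2.contourArea); e=cv2.fitEllipse(cn)
    q=ray(c,cn[:,0,:].astype(float),.121)[:,:2]; (x,y),r=cv2.minEnclosingCircle((q*1000).astype(np.float32))
    print("jarS base",(tobase(ray(c,e[0],.121))*1000).round(1),"circ",(tobase(np.array([x,y])/1000)*1000).round(1),round(r,1),"ztop",np.median(P[k>0][:,2]).round(4)); return c
E
python3 - <<'E'
from h import *
jarS()
E
```

```text
jarS base [[-59.5   2.8]] circ [[-59.9   3.4]] 34.8 ztop 0.1208
```

>>> {"api": "step_arm", "payload": {"motion": [[[0,0,0,0.5,-4,0,0],[0,0,0,-6.5,-5,0,0],[0,0,0,-6.5,-3,0,0],[0,0,0,-6.8,-1,0,0],[0,0,0,-7,1,0,0],[0,0,0,-7.3,3,0,0],[0,0,0,-7.6,5,0,0],[0,0,0,-7.9,7,0,0],[0,0,0,-8.2,9,0,0],[0,0,0,-8.4,10,0,0],[0,0,0,-8.5,11,0,0]]]}}

```text
time_s: 11.13
position: [0.5162, -0.156, 0.1538]
tcp_rot: [[0.168, 0.972, -0.164], [0.686, -0.235, -0.688], [-0.708, 0.003, -0.707]]
force: [0.4, -2.1, 1.0]
opening: 0.008
```

Run:
```python
from h import *
info();print(contact2()); c=jarS(); crop(c,170,150,310,290,4,"scene7.png")
```

```text
t 11.13 F [ 0.4 -2.1  1. ] open 0.01 contact (array([-99.8,  -3.7]), np.float64(25.0)) q [-38.  51. 101.  48.  60.  29.]
(array([-86.2,   1.7]), np.float64(35.6))
jarS base [[-51.2   1. ]] circ [[-51.    0.7]] 35.3 ztop 0.1208
```

View pics/scene7.png

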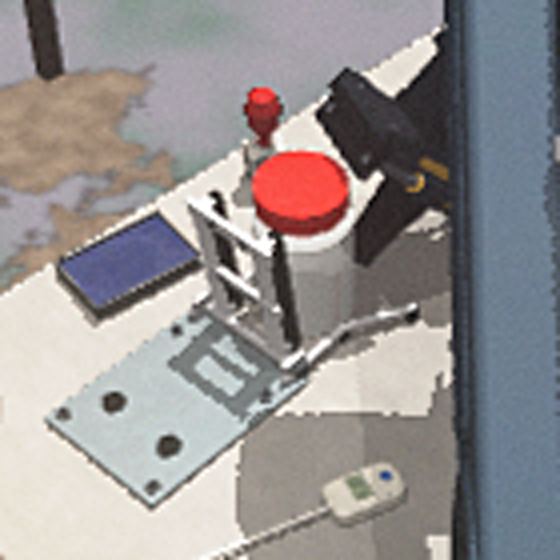

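>>> {"api": "step_arm", "payload": {"motion": [[[0,0,0,0,1,0,0],[0,0,0,-0.3,2,0,0],[0,0,0,-0.4,3,0,0],[0,0,0,-0.6,4,0,0],[0,0,0,-0.6,4,0,0]]]}}

```text
time_s: 11.6
position: [0.5155, -0.1519, 0.1538]
tcp_rot: [[0.167, 0.972, -0.164], [0.687, -0.234, -0.688], [-0.707, 0.002, -0.707]]
force: [-0.9, -1.5, 0.4]
opening: 0.009
```

>>> {"api": "step_arm", "payload": {"motion": [[[0,0,0,0,0.5,0,0],[0,0,0,0,1,0,0]]]}}

```text
time_s: 11.77
position: [0.5156, -0.1512, 0.1537]
tcp_rot: [[0.168, 0.972, -0.164], [0.687, -0.235, -0.688], [-0.708, 0.003, -0.707]]
force: [0.0, -2.9, 1.1]
opening: 0.005
```

>>> {"api": "step_arm", "payload": {"motion": [[[0,0,0,0,0.5,0,0],[0,0,0,0,1,0,0]]]}}

```text
time_s: 11.93
position: [0.5156, -0.1501, 0.1538]
tcp_rot: [[0.168, 0.972, -0.164], [0.687, -0.235, -0.688], [-0.707, 0.003, -0.707]]
force: [-0.3, -2.5, 0.7]
opening: 0.006
```

Run:
```python
from h import *
info();print(contact2()); c=jarS()
```

```text
t 11.93 F [-0.3 -2.5  0.7] open 0.01 contact (array([-93.8,  -3.9]), np.float64(25.0)) q [-37.  51. 102.  49.  60.  29.]
(array([-80.3,   1.5]), np.float64(35.6))
jarS base [[-45.6  -0.3]] circ [[-45.7  -0.2]] 35.0 ztop 0.1208
```

>>> {"api": "step_arm", "payload": {"motion": [[[0,0,0,0,0.5,0,0],[0,0,0,0,1,0,0]]]}}

```text
time_s: 12.15
position: [0.5156, -0.1491, 0.1538]
tcp_rot: [[0.168, 0.972, -0.164], [0.687, -0.235, -0.688], [-0.707, 0.003, -0.707]]
force: [0.7, -1.4, 0.6]
opening: 0.007
```

>>> {"api": "step_arm", "payload": {"motion": [[[0,0,0,0,0.5,0,0],[0,0,0,0,1,0,0]]]}}

```text
time_s: 12.32
position: [0.5156, -0.1481, 0.1537]
tcp_rot: [[0.168, 0.972, -0.164], [0.687, -0.235, -0.688], [-0.707, 0.003, -0.707]]
force: [-0.4, -2.0, 0.3]
opening: 0.001
```

>>> {"api": "step_arm", "payload": {"motion": [[[0,0,0,0,0.5,0,0],[0,0,0,0,1,0,0]]]}}

```text
time_s: 12.48
position: [0.5156, -0.1471, 0.1537]
tcp_rot: [[0.168, 0.972, -0.164], [0.687, -0.235, -0.688], [-0.707, 0.003, -0.707]]
force: [0.2, -2.2, 0.2]
opening: 0.007
```

Run:
```python
from h import *
info();print(contact2()); c=jarS()
```

```text
t 12.48 F [ 0.2 -2.2  0.2] open 0.01 contact (array([-90.8,  -4.3]), np.float64(25.0)) q [-37.  51. 102.  49.  60.  29.]
(array([-77.2,   1.1]), np.float64(35.6))
jarS base [[-42.5  -0.9]] circ [[-44.4   0. ]] 35.6 ztop 0.1208
```

>>> {"api": "step_arm", "payload": {"motion": [[[0,0,0,0,0.5,0,0],[0,0,0,0,1,0,0]]]}}

```text
time_s: 12.7
position: [0.5156, -0.1461, 0.1538]
tcp_rot: [[0.168, 0.972, -0.164], [0.687, -0.235, -0.688], [-0.707, 0.003, -0.707]]
force: [-0.2, -2.3, 0.5]
opening: 0.006
```

>>> {"api": "step_arm", "payload": {"motion": [[[0,0,0,0,0.5,0,0],[0,0,0,0,1,0,0]]]}}

```text
time_s: 12.87
position: [0.5156, -0.1451, 0.1538]
tcp_rot: [[0.168, 0.972, -0.164], [0.687, -0.235, -0.688], [-0.707, 0.003, -0.707]]
force: [-0.4, -1.5, 0.3]
opening: 0.002
```

Run:
```python
from h import *
info();print(contact2()); c=jarS(); crop(c,200,170,290,260,6,"scene8.png")
```

```text
t 12.87 F [-0.4 -1.5  0.3] open 0.0 contact (array([-88.8,  -4.6]), np.float64(25.0)) q [-37.  51. 102.  49.  60.  29.]
(array([-75.3,   0.8]), np.float64(35.6))
jarS base [[-40.6  -1.4]] circ [[-41.1  -1.3]] 35.7 ztop 0.1207
```

View pics/scene8.png

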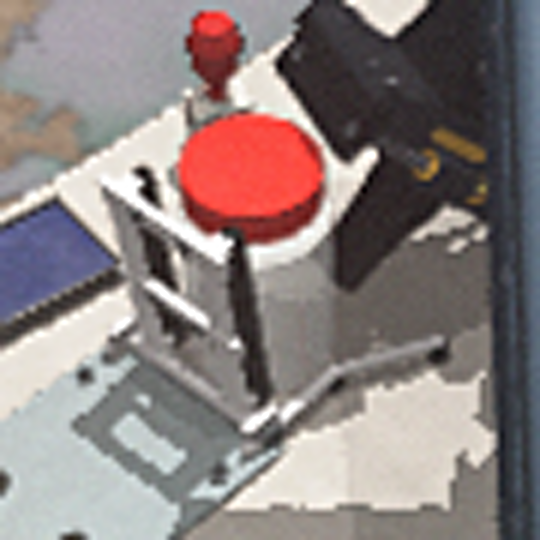

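>>> {"api": "step_arm", "payload": {"motion": [[[0,0,0,0,0.5,0,0],[0,0,0,0,1,0,0]]]}}

```text
time_s: 13.08
position: [0.5156, -0.1442, 0.1537]
tcp_rot: [[0.168, 0.972, -0.164], [0.686, -0.235, -0.688], [-0.708, 0.003, -0.707]]
force: [-0.7, -3.7, 2.0]
opening: 0.003
```

>>> {"api": "step_arm", "payload": {"motion": [[[0,0,0,0,0.5,0,0],[0,0,0,0,1,0,0]]]}}

```text
time_s: 13.25
position: [0.5157, -0.1438, 0.1538]
tcp_rot: [[0.168, 0.972, -0.164], [0.685, -0.235, -0.689], [-0.709, 0.004, -0.706]]
force: [-1.9, -6.7, 3.1]
opening: 0.002
```

Run:
```python
from h import *
info();print(contact2()); c=jarS()
P=cloud(c); b=np.dstack([((P[...,:2]-BT)@BR),P[...,2]])
k=(b[...,2]>.02)&(b[...,2]<.16)&(abs(b[...,1])<.045)&(b[...,0]>-.03)&(b[...,0]<.06)
for z in np.arange(.03,.15,.015):
    kk=k&(P[...,2]>z)&(P[...,2]<z+.015)
    if kk.sum()>2: print(round(z,3),kk.sum(),np.median(b[...,0][kk]).round(4),b[...,0][kk].max().round(4))
```

```text
t 13.25 F [-1.9 -6.7  3.1] open 0.0 contact (array([-87.8,  -5. ]), np.float64(24.9)) q [-37.  51. 102.  49.  59.  29.]
(array([-74.2,   0.4]), np.float64(35.5))
jarS base [[-40.   -1.5]] circ [[-40.8  -1.3]] 35.8 ztop 0.1208
0.03 63 -0.0042 0.008
0.045 64 -0.0063 0.0097
0.06 130 0.0065 0.0131
0.075 86 -0.0004 0.013
0.09 87 -0.0006 0.0144
0.105 140 -0.0111 0.0165
0.12 192 0.0053 0.0188
```

>>> {"api": "step_arm", "payload": {"motion": [[[0,0,0,0,0.5,0,0],[0,0,0,0,1,0,0]]]}}

```text
time_s: 13.47
position: [0.5157, -0.1434, 0.154]
tcp_rot: [[0.169, 0.972, -0.163], [0.684, -0.235, -0.69], [-0.71, 0.005, -0.705]]
force: [-3.7, -10.1, 3.9]
opening: 0.004
```

Run:
```python
from h import *
info();print(contact2()); c=jarS();
```

```text
t 13.47 F [ -3.7 -10.1   3.9] open 0.0 contact (array([-87.7,  -5.1]), np.float64(24.9)) q [-36.  51. 102.  49.  59.  29.]
(array([-74.1,   0.3]), np.float64(35.4))
jarS base [[-39.7  -1.5]] circ [[-41.6  -1.5]] 35.2 ztop 0.1208
```

Force rose from about 2 N to 10 N while the jar stopped moving, so it is against the bars. The bed hasn't moved. Next I'll back off, raise the hand and re-roll it for tipping.

>>> {"api": "step_arm", "payload": {"motion": [[[0,0,0,-1,-3,0,0],[0,0,0,-2,-8,0,0],[0,0,0,-4,-15,0,0],[0,0,0,-4,-15,15,0],[0,0,0,-4,-15,40,0],[0,0,0,-4,-15,70,0],[0,0,0,-4,-15,100,0],[0,0,0,-4,-15,120,0],[0,0,0,-4,-15,130,0],[0,0,0,-4,-15,130,0]]]}}

```text
time_s: 14.35
position: [0.5118, -0.1574, 0.2856]
tcp_rot: [[0.17, 0.972, -0.162], [0.685, -0.234, -0.689], [-0.708, 0.006, -0.706]]
force: [0.3, -0.2, -0.6]
opening: 0.007
```

Run:
```python
from h import *
info(); c=jarS(); c=jar(); crop(c,175,115,335,235,5,"top9.png")
p,R=pose((-110,0),165,0,45); D=delta(p,R); print(D, np.linalg.norm(D[:3]))
p,R=pose((-110,0),88,0,45); D=delta(p,R); print(D)
```

```text
t 14.35 F [ 0.3 -0.2 -0.6] open 0.01 contact (array([-100.8,    0.5]), np.float64(156.7)) q [-38.  38. 100.  43.  70.  40.]
jarS base [[-40.5  -1.6]] circ [[-40.6  -2.4]] 35.1 ztop 0.1207Traceback (most recent call last):
  File "<stdin>", line 2, in <module>
  File "h.py", line 40, in jar
    cn=max(cv2.findContours(k.astype(np.uint8),0,2)[0],key=cv2.contourArea); e=cv2.fitEllipse(cn)
ValueError: max() iterable argument is empty
```

Run:
```python
from h import *
p,R=pose((-115,0),175,0,45); D=delta(p,R); print(D, np.linalg.norm(D[:3]))
s=bot.read_state(); f=Ro.from_matrix(R@s["tcp_rot"].T).as_rotvec(degrees=True)
print(f)
```

```text
[ -3.2 -66.2  82.9  63.  -26.   13. ] 106.13712828223686
[ -3.18595105 -66.18716091  82.88010987]
```

>>> {"api": "step_arm", "payload": {"motion": [[[-0.1,-3,3.8,3,-4,8,0],[-0.3,-7,8.8,7,-8,14,0],[-0.5,-11,13.8,11,-11,18,0],[-0.7,-15,18.8,15,-14,20,0],[-0.9,-19,23.8,19,-17,22,0],[-1.1,-23,28.8,23,-20,22,0],[-1.3,-27,33.8,27,-22,22,0],[-1.5,-31,38.8,31,-24,22,0],[-1.7,-35,43.8,35,-25,22,0],[-1.9,-39,48.8,39,-26,22,0],[-2.1,-43,53.8,43,-26,22,0],[-2.2,-46,57.6,46,-26,22,0]]]}}

```text
time_s: 15.45
position: [0.5575, -0.1831, 0.3032]
tcp_rot: [[-0.026, 0.442, 0.897], [0.742, 0.61, -0.279], [-0.67, 0.658, -0.344]]
force: [-0.5, -0.6, 0.0]
opening: 0.002
```

Run:
```python
from h import *
info()
p,R=pose((-115,0),160,0,45); D=delta(p,R); print(D, np.linalg.norm(D[:3]))
```

```text
t 15.45 F [-0.5 -0.6  0. ] open 0.0 contact (array([-108.4,   -3.2]), np.float64(187.9)) q [-36.  41.  89.  36.  86. -25.]
[ -1.1 -20.2  25.   17.   -0.  -22. ] 32.159757461772
```

>>> {"api": "step_arm", "payload": {"motion": [[[-0.2,-4,5,4,0,-3,0],[-0.4,-8,10,7,0,-7,0],[-0.6,-12,15,10,0,-12,0],[-0.8,-16,20,14,0,-17,0],[-1,-19.5,24.5,17,0,-22,0],[-1.1,-20.2,25,17,0,-22,0],[-1.1,-20.2,25,17,0,-22,0]]]}}

```text
time_s: 16.03
position: [0.5742, -0.1829, 0.2817]
tcp_rot: [[-0.098, -0.093, 0.991], [0.702, 0.699, 0.135], [-0.706, 0.709, -0.004]]
force: [-0.5, 0.2, -0.4]
opening: 0.002
```

Run:
```python
from h import *
info(); c=jarS(); cv2.imwrite("pics/scene10.png",c["frame"][...,::-1])
w=bot.capture("wrist"); cv2.imwrite("pics/wrist10.png",w["frame"][...,::-1])
p,R=pose((-105,0),88,0,45); print(delta(p,R))
p,R=pose((-90,0),88,0,45); print(delta(p,R))
P=cloud(c); b=np.dstack([((P[...,:2]-BT)@BR),P[...,2]])
m=redcap(w,(0,0,560,265)); Pw=cloud(w); k=((m>0)&(Pw[...,2]>.117)&(Pw[...,2]<.128)); q=Pw[k]; bb=tobase(q)*1000; print("wrist cap",bb.min(0),bb.max(0),(bb.min(0)+bb.max(0))/2)
```

```text
t 16.03 F [-0.5  0.2 -0.4] open 0.0 contact (array([-114.2,   -0.6]), np.float64(160.4)) q [-35.  43.  86.  32.  86. -55.]
jarS base [[-40.5  -1.4]] circ [[-40.1  -2.2]] 35.6 ztop 0.1209
[ -0.   -0.1   0.4  -2.   10.  -73. ]
[ -0.   -0.1   0.4  -4.   24.  -73. ]
wrist cap [-76.89584693 -36.07159567] [-11.03476426  28.81700142] [-43.96530559  -3.62729712]
```

View pics/wrist10.png

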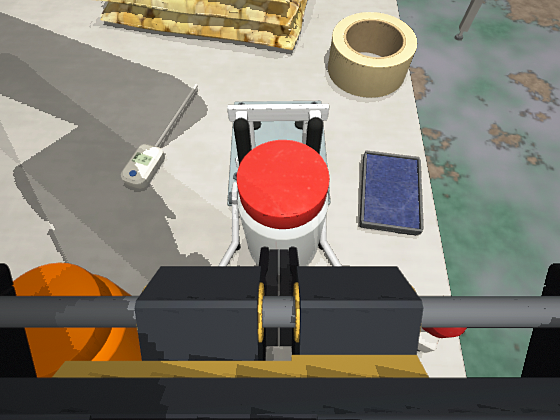

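View pics/scene10.png

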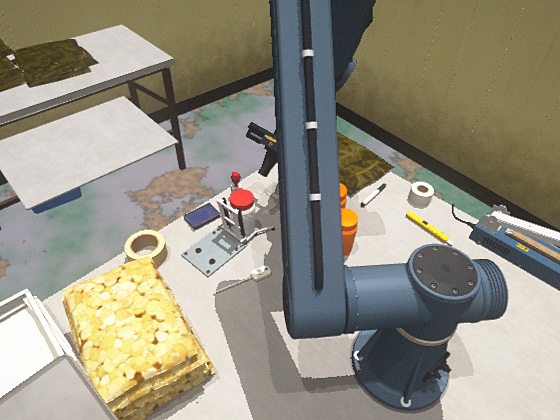

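>>> {"api": "step_arm", "payload": {"motion": [[[0,0,0,0,0,-8,0],[0,0,0,0,0,-22,0],[0,0,0,0,2,-38,0],[0,0,0,0,4,-54,0],[0,0,0,0,7,-67,0],[0,0,0,0,10,-73,0],[0,0,0,0,14,-74,0],[0,0,0,0,18,-74,0],[0,0,0,0,20,-74,0],[0,0,0,0,22,-74,0],[0,0,0,-1,24,-74,0],[0,0,0,-1,24,-74,0]]]}}

```text
time_s: 17.13
position: [0.5735, -0.1588, 0.2104]
tcp_rot: [[-0.096, -0.098, 0.991], [0.7, 0.701, 0.137], [-0.708, 0.706, 0.001]]
force: [0.0, 0.2, 0.1]
opening: 0.004
```

Run:
```python
from h import *
info(); c=jarS()
p,R=pose((-84,-2),88,0,45); print(delta(p,R))
```

```text
t 17.13 F [0.  0.2 0.1] open 0.0 contact (array([-90.6,  -3.7]), np.float64(88.7)) q [-33.  49.  88.  33.  78. -58.]
jarS base [[-40.6  -0.9]] circ [[-40.   -2.2]] 35.6 ztop 0.1207
[ 0.1  0.1  0.2 -2.   7.  -1. ]
```

Approach until force shows contact.

>>> {"api": "step_arm", "payload": {"motion": [[[0,0,0,-1,2,0,0],[0,0,0,-1,4,0,0],[0,0,0,-1,6,0,0],[0,0,0,-1,7,0,0],[0,0,0,-1,8,0,0]]]}}

```text
time_s: 17.6
position: [0.5725, -0.151, 0.2097]
tcp_rot: [[-0.096, -0.097, 0.991], [0.7, 0.701, 0.136], [-0.707, 0.707, 0.0]]
force: [0.0, -0.6, -0.4]
opening: 0.007
```

>>> {"api": "step_arm", "payload": {"motion": [[[0,0,0,0,1,0,0],[0,0,0,0,2,0,0]]]}}

```text
time_s: 17.77
position: [0.5726, -0.1491, 0.2097]
tcp_rot: [[-0.096, -0.097, 0.991], [0.7, 0.701, 0.136], [-0.708, 0.707, 0.0]]
force: [0.7, 0.3, 0.2]
opening: 0.008
```

>>> {"api": "step_arm", "payload": {"motion": [[[0,0,0,0,1,0,0],[0,0,0,0,2,0,0]]]}}

```text
time_s: 17.93
position: [0.5726, -0.1472, 0.2097]
tcp_rot: [[-0.096, -0.097, 0.991], [0.7, 0.701, 0.136], [-0.708, 0.706, 0.0]]
force: [-0.6, -0.7, -0.1]
opening: 0.008
```

Run:
```python
from h import *
info(); c=jarS()
```

```text
t 17.93 F [-0.6 -0.7 -0.1] open 0.01 contact (array([-79. ,  -4.3]), np.float64(88.0)) q [-32.  49.  89.  34.  77. -58.]
jarS base [[-40.1  -1. ]] circ [[-41.2  -0.5]] 35.9 ztop 0.1207
```

>>> {"api": "step_arm", "payload": {"motion": [[[0,0,0,0,1,0,0],[0,0,0,0,2,0,0]]]}}

```text
time_s: 18.15
position: [0.5726, -0.1456, 0.21]
tcp_rot: [[-0.096, -0.097, 0.991], [0.699, 0.701, 0.137], [-0.708, 0.706, 0.0]]
force: [-1.5, -2.7, 1.8]
opening: 0.004
```

>>> {"api": "step_arm", "payload": {"motion": [[[0,0,0,0,1,0,0],[0,0,0,0,2,0,0]]]}}

```text
time_s: 18.32
position: [0.5726, -0.1435, 0.21]
tcp_rot: [[-0.096, -0.097, 0.991], [0.7, 0.701, 0.136], [-0.708, 0.706, 0.001]]
force: [-0.8, -3.2, 2.7]
opening: 0.004
```

Run:
```python
from h import *
info(); c=jarS()
```

```text
t 18.32 F [-0.8 -3.2  2.7] open 0.0 contact (array([-75.4,  -4.9]), np.float64(88.2)) q [-32.  48.  89.  34.  77. -58.]
jarS base [[-36.3  -1.4]] circ [[-38.   -0.6]] 35.9 ztop 0.1215
```

```bash
cat >> h.py <<'E'
HX=2.0; OFF=7.5
def tcp_phi(phi,press=1.5,y=-4.5):
    f=np.radians(phi); m=np.array([np.cos(f),-np.sin(f)]); u=np.array([np.sin(f),np.cos(f)]); n=np.array([1,1])*.7071; d=np.array([1,-1])*.7071
    h=70+10*phi/90
    t=np.array([HX,12.])+(-81.4-OFF*abs(n@m)+press)*m+h*u-182*d
    return np.r_[toworld(np.array([t[0],y])/1e3)[0],t[1]/1e3]
def phi_now(s):
    p=s["position"]; b=[]
    for f in np.arange(-5,100,.5): b.append((np.linalg.norm(tcp_phi(f,0)-p),f))
    return min(b)
def arc(f0,f1,n=12,press=1.5):
    s=bot.read_state(); info(); print("phi est",phi_now(s))
    p,R=pose((0,0),0,0,45); print("rot err",delta(p,R)[:3])
    for i in range(1,n+1):
        f=f0+(f1-f0)*i/n; print(round(f,1),((tcp_phi(f,press)-s["position"])*1000).round(1))
E
python3 - <<'E'
from h import *
arc(2,20)
E
```

```text
t 18.37 F [-1.6 -3.9  2.5] open 0.0 contact (array([-75.1,  -4.9]), np.float64(88.3)) q [-32.  48.  89.  34.  77. -58.]
phi est (np.float64(0.002495285618228165), np.float64(0.5))
rot err [0.  0.  0.3]
3.5 [-0.2  3.7  6.1]
5.0 [-0.5  5.8  8.4]
6.5 [-0.8  8.  10.5]
8.0 [-1.2 10.3 12.6]
9.5 [-1.5 12.6 14.7]
11.0 [-1.8 15.  16.6]
12.5 [-2.2 17.4 18.5]
14.0 [-2.5 19.9 20.4]
15.5 [-2.9 22.5 22.1]
17.0 [-3.3 25.1 23.8]
18.5 [-3.6 27.8 25.4]
20.0 [-4.  30.4 27. ]
```

>>> {"api": "step_arm", "payload": {"motion": [[[0,0,0,0,2,2,0],[0,0,0,-0.3,4,4.5,0],[0,0,0,-0.5,6,7,0],[0,0,0,-1,8,9,0],[0,0,0,-1.2,10.3,11,0],[0,0,0,-1.5,12.6,13,0],[0,0,0,-1.8,15,15,0]]]}}

```text
time_s: 18.95
position: [0.5708, -0.1288, 0.2245]
tcp_rot: [[-0.096, -0.097, 0.991], [0.697, 0.703, 0.137], [-0.71, 0.704, 0.0]]
force: [-1.7, -6.0, -0.2]
opening: 0.006
```

```bash
cat >> h.py <<'E'
def bed():
    c=bot.capture("scene"); P=cloud(c); b=np.dstack([((P[...,:2]-BT)@BR)*1000,P[...,2]*1000])
    hsv=cv2.cvtColor(c["frame"],cv2.COLOR_RGB2HSV)
    m=redcap(c,(170,150,310,300))>0; q=b[m&(b[...,2]>5)&(b[...,2]<200)&(b[...,1]>-60)]
    print("cap mean",q.mean(0).round(1),"min",q.min(0).round(1),"max",q.max(0).round(1)); return c
E
python3 - <<'E'
from h import *
arc(11,29); c=bed(); crop(c,170,130,310,290,4,"scene11.png")
E
```

```text
t 18.95 F [-1.7 -6.  -0.2] open 0.01 contact (array([-61. ,  -5.1]), np.float64(102.3)) q [-31.  47.  90.  34.  77. -57.]
phi est (np.float64(0.0024815205445347325), np.float64(10.5))
rot err [0.2 0.1 0.2]
12.5 [-0.4  3.   4. ]
14.0 [-0.8  5.5  5.9]
15.5 [-1.1  8.   7.6]
17.0 [-1.5 10.6  9.3]
18.5 [-1.9 13.3 10.9]
20.0 [-2.3 16.  12.5]
21.5 [-2.7 18.7 13.9]
23.0 [-3.1 21.5 15.3]
24.5 [-3.5 24.3 16.6]
26.0 [-3.9 27.2 17.8]
27.5 [-4.3 30.1 18.9]
29.0 [-4.7 33.  20. ]
cap mean [-16.3   1.2 125.1] min [-66.7 -34.4 105.7] max [ 15.2  31.6 137. ]
```

View pics/scene11.png

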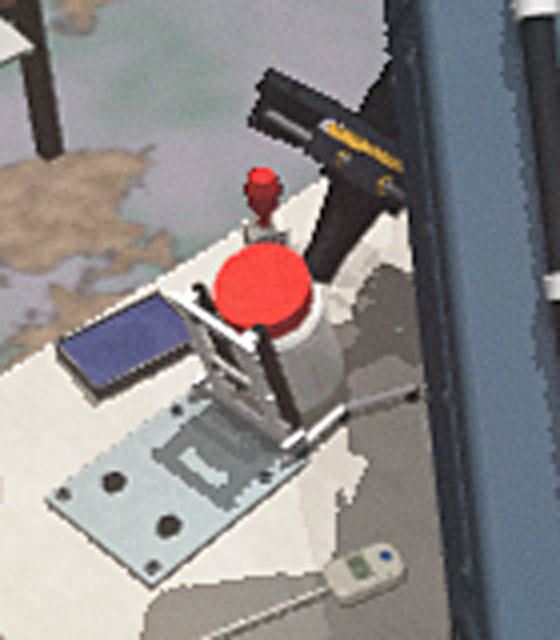

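The bed and jar are now turning together, at about 10°. I'll keep following the arc.

>>> {"api": "step_arm", "payload": {"motion": [[[0,0,0,-0.3,2.8,3,0],[0,0,0,-0.7,5.4,5,0],[0,0,0,-1.1,8,7,0],[0,0,0,-1.5,10.6,9,0],[0,0,0,-1.9,13.3,10.7,0],[0,0,0,-2.3,16,12.4,0],[0,0,0,-2.7,18.7,13.9,0],[0,0,0,-3.1,21.5,15.3,0],[0,0,0,-3.5,24.3,16.6,0],[0,0,0,-3.9,27.2,17.8,0],[0,0,0,-4.3,30.1,18.9,0],[0,0,0,-4.7,33,20,0]]]}}

```text
time_s: 20.0
position: [0.5663, -0.0952, 0.2449]
tcp_rot: [[-0.095, -0.097, 0.991], [0.699, 0.702, 0.136], [-0.708, 0.706, 0.001]]
force: [0.8, -4.1, -0.3]
opening: 0.004
```

Run:
```python
from h import *
arc(29,47); c=bed(); crop(c,170,130,310,290,4,"scene12.png")
```

```text
t 20.0 F [ 0.8 -4.1 -0.3] open 0.0 contact (array([-26.7,  -5.6]), np.float64(123.0)) q [-28.  44.  92.  36.  77. -55.]
phi est (np.float64(0.0010272654447015415), np.float64(30.0))
rot err [0.1 0.1 0.3]
30.5 [-0.6  2.3  0.5]
32.0 [-1.1  5.3  1.4]
33.5 [-1.5  8.3  2.2]
35.0 [-1.9 11.3  2.9]
36.5 [-2.3 14.3  3.5]
38.0 [-2.8 17.4  4. ]
39.5 [-3.2 20.5  4.5]
41.0 [-3.7 23.5  4.8]
42.5 [-4.1 26.6  5.1]
44.0 [-4.5 29.7  5.3]
45.5 [-5.  32.7  5.4]
47.0 [-5.4 35.5  5.7]
cap mean [  9.6   3.6 120.3] min [-26.8 -33.1  92.6] max [ 37.9  34.8 138.6]
```

View pics/scene12.png

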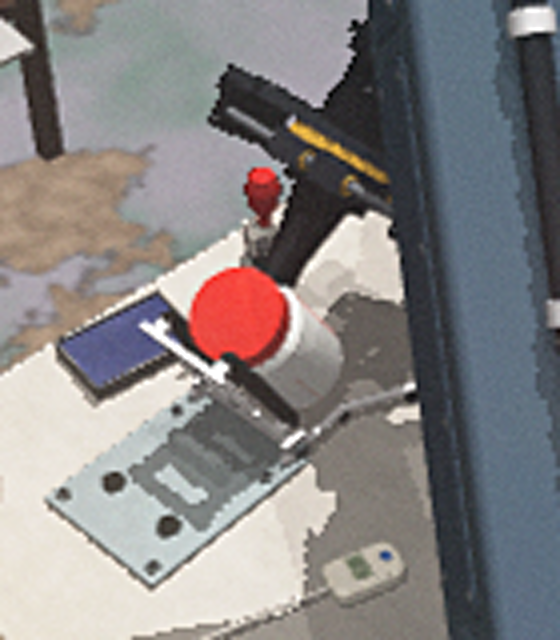

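>>> {"api": "step_arm", "payload": {"motion": [[[0,0,0,-0.6,2.5,0.6,0],[0,0,0,-1.1,5.3,1.4,0],[0,0,0,-1.5,8.3,2.2,0],[0,0,0,-1.9,11.3,2.9,0],[0,0,0,-2.3,14.3,3.5,0],[0,0,0,-2.8,17.4,4,0],[0,0,0,-3.2,20.5,4.5,0],[0,0,0,-3.7,23.5,4.8,0],[0,0,0,-4.1,26.6,5.1,0],[0,0,0,-4.5,29.7,5.3,0],[0,0,0,-5,32.7,5.4,0],[0,0,0,-5.4,35.5,5.7,0]]]}}

```text
time_s: 21.05
position: [0.5606, -0.0592, 0.2506]
tcp_rot: [[-0.096, -0.097, 0.991], [0.7, 0.7, 0.136], [-0.707, 0.707, 0.0]]
force: [-0.3, -3.6, 2.5]
opening: 0.006
```

Run:
```python
from h import *
arc(47,65); c=bed(); crop(c,170,130,310,290,4,"scene13.png")
```

```text
t 21.05 F [-0.3 -3.6  2.5] open 0.01 contact (array([ 9.9, -4.8]), np.float64(129.0)) q [-25.  43.  95.  38.  75. -54.]
phi est (np.float64(0.0013875803348074069), np.float64(47.5))
rot err [0.  0.  0.3]
48.5 [-0.   2.4  0.2]
50.0 [-0.4  5.2  0.4]
51.5 [-0.8  8.1  0.4]
53.0 [-1.2 11.   0.4]
54.5 [-1.6 13.8  0.3]
56.0 [-2.  16.7  0.2]
57.5 [-2.5 19.6 -0.1]
59.0 [-2.9 22.5 -0.4]
60.5 [-3.3 25.4 -0.8]
62.0 [-3.7 28.2 -1.3]
63.5 [-4.1 31.1 -1.9]
65.0 [-4.5 34.  -2.5]
cap mean [ 42.5   4.7 111.9] min [ 14.4 -32.6  86.8] max [ 65.8  36.1 135.8]
```

View pics/scene13.png

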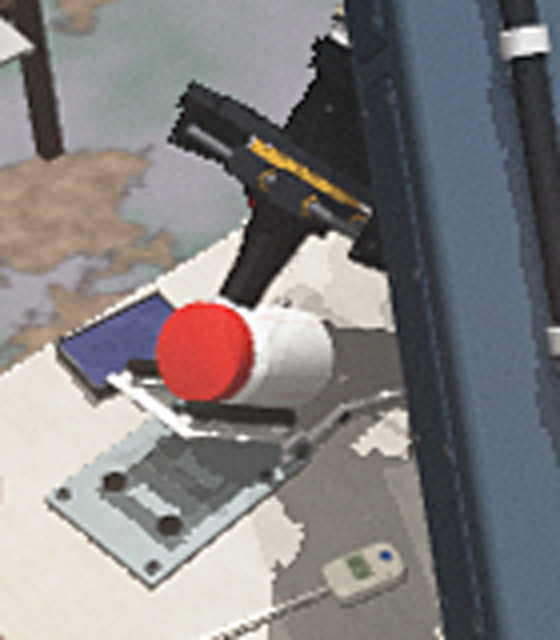

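>>> {"api": "step_arm", "payload": {"motion": [[[0,0,0,0,2.4,0.2,0],[0,0,0,-0.4,5.2,0.3,0],[0,0,0,-0.8,8,0.3,0],[0,0,0,-1.2,11,0.3,0],[0,0,0,-1.6,13.8,0.2,0],[0,0,0,-2,16.7,0,0],[0,0,0,-2.5,19.6,-0.3,0],[0,0,0,-2.9,22.5,-0.6,0],[0,0,0,-3.3,25.4,-1,0],[0,0,0,-3.7,28.2,-1.5,0],[0,0,0,-4.1,31.1,-2,0],[0,0,0,-4.5,34,-2.7,0]]]}}

```text
time_s: 22.1
position: [0.5561, -0.0253, 0.2477]
tcp_rot: [[-0.096, -0.097, 0.991], [0.7, 0.701, 0.136], [-0.707, 0.707, 0.0]]
force: [1.4, -1.9, 1.1]
opening: 0.006
```

Run:
```python
from h import *
arc(65,80,10); c=bed(); crop(c,170,130,310,290,4,"scene14.png")
```

```text
t 22.1 F [ 1.4 -1.9  1.1] open 0.01 contact (array([44. , -5.2]), np.float64(126.0)) q [-22.  43.  97.  40.  72. -54.]
phi est (np.float64(0.0015390438141629716), np.float64(65.5))
rot err [0.  0.  0.3]
66.5 [-0.5  2.9 -0.4]
68.0 [-0.9  5.8 -1.2]
69.5 [-1.3  8.6 -2.1]
71.0 [-1.7 11.4 -3. ]
72.5 [-2.1 14.2 -4.1]
74.0 [-2.5 17.  -5.2]
75.5 [-2.9 19.7 -6.4]
77.0 [-3.3 22.4 -7.6]
78.5 [-3.6 25.1 -9. ]
80.0 [ -4.   27.7 -10.4]
cap mean [69.6  5.2 96.4] min [ 45.2 -31.   61.6] max [ 86.   34.5 124.1]
```

View pics/scene14.png

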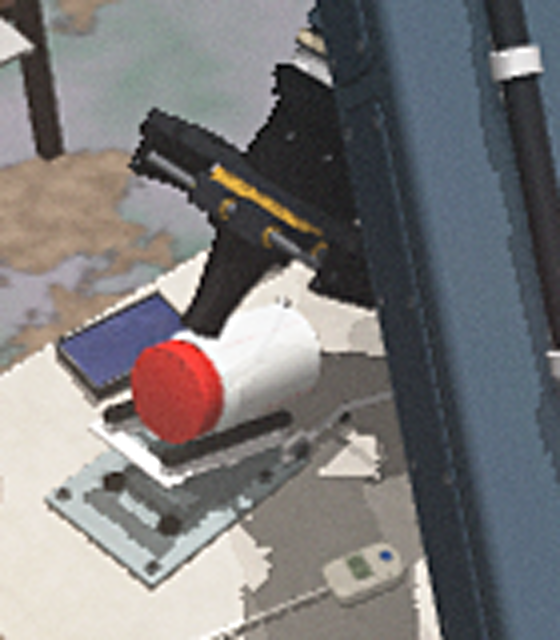

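>>> {"api": "step_arm", "payload": {"motion": [[[0,0,0,-0.5,2.8,-0.5,0],[0,0,0,-0.9,5.7,-1.3,0],[0,0,0,-1.3,8.5,-2.2,0],[0,0,0,-1.7,11.3,-3.2,0],[0,0,0,-2.1,14,-4.3,0],[0,0,0,-2.5,16.8,-5.5,0],[0,0,0,-2.9,19.5,-6.8,0],[0,0,0,-3.3,22.2,-8,0],[0,0,0,-3.6,25,-9.4,0],[0,0,0,-4,27.5,-10.8,0]]]}}

```text
time_s: 22.98
position: [0.552, 0.0024, 0.2368]
tcp_rot: [[-0.097, -0.096, 0.991], [0.701, 0.7, 0.137], [-0.707, 0.707, -0.0]]
force: [0.6, -0.3, 1.8]
opening: 0.006
```

Run:
```python
from h import *
arc(80,92,10,2); c=bed(); crop(c,170,130,310,290,4,"scene15.png")
```

```text
t 22.98 F [ 0.6 -0.3  1.8] open 0.01 contact (array([72.1, -4.9]), np.float64(115.3)) q [-20.  43.  98.  42.  70. -54.]
phi est (np.float64(0.0016207381338286934), np.float64(80.5))
rot err [-0.  -0.   0.3]
81.2 [-0.2  2.2 -1.2]
82.4 [-0.5  4.3 -2.5]
83.6 [-0.8  6.4 -3.8]
84.8 [-1.1  8.4 -5.1]
86.0 [-1.3 10.4 -6.5]
87.2 [-1.6 12.3 -7.9]
88.4 [-1.9 14.3 -9.4]
89.6 [ -2.2  16.2 -10.9]
90.8 [ -2.4  18.1 -12.5]
92.0 [ -2.7  19.9 -14.1]
cap mean [85.6  6.8 82.3] min [ 66.9 -30.1  40.8] max [ 96.7  34.4 105.9]
```

View pics/scene15.png

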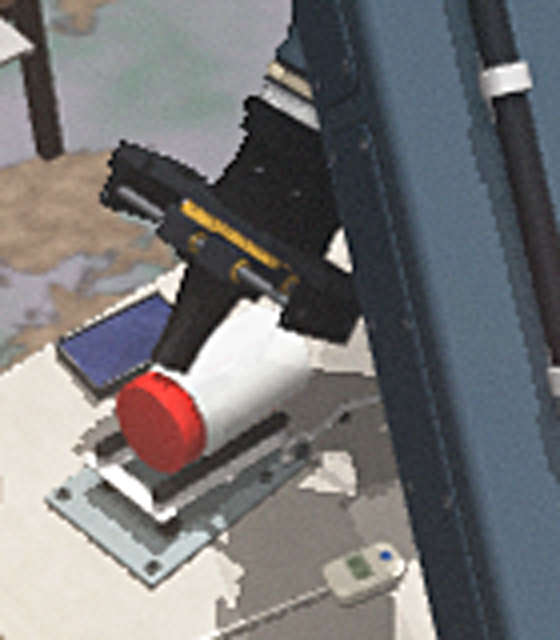

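>>> {"api": "step_arm", "payload": {"motion": [[[0,0,0,-0.2,2.2,-1.2,0],[0,0,0,-0.5,4.3,-2.5,0],[0,0,0,-0.8,6.4,-3.8,0],[0,0,0,-1.1,8.4,-5.1,0],[0,0,0,-1.3,10.4,-6.5,0],[0,0,0,-1.6,12.3,-7.9,0]]]}}

```text
time_s: 23.53
position: [0.5505, 0.0143, 0.2289]
tcp_rot: [[-0.096, -0.097, 0.991], [0.7, 0.701, 0.136], [-0.708, 0.706, 0.0]]
force: [-0.3, -1.6, 0.6]
opening: 0.009
```

>>> {"api": "step_arm", "payload": {"motion": [[[0,0,0,-0.3,2,-1.5,0],[0,0,0,-0.5,3.5,-3,0]]]}}

```text
time_s: 23.7
position: [0.55, 0.0178, 0.2258]
tcp_rot: [[-0.096, -0.097, 0.991], [0.7, 0.701, 0.136], [-0.708, 0.706, 0.0]]
force: [0.4, -0.9, 1.5]
opening: 0.002
```

Run:
```python
from h import *
arc(89.6,94,4,2); c=bed(); crop(c,170,130,310,290,4,"scene16.png")
```

```text
t 23.7 F [ 0.4 -0.9  1.5] open 0.0 contact (array([87.5, -5.2]), np.float64(104.1)) q [-18.  44.  99.  43.  68. -54.]
phi est (np.float64(0.002140080679652548), np.float64(90.0))
rot err [0.  0.  0.3]
90.7 [-0.4  2.5 -1.3]
91.8 [-0.7  4.2 -2.8]
92.9 [-0.9  5.9 -4.3]
94.0 [-1.2  7.5 -5.9]
cap mean [92.   7.4 74.3] min [ 76.1 -30.   30.9] max [98.7 33.5 95.8]
```

View pics/scene16.png

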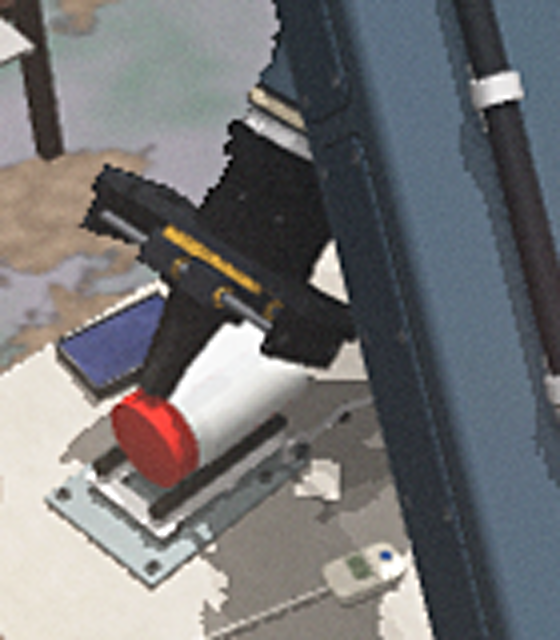

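>>> {"api": "step_arm", "payload": {"motion": [[[0,0,0,0,0.3,-1,0],[0,0,0,0,0.5,-2,0],[0,0,0,0,0.7,-3,0]]]}}

```text
time_s: 24.0
position: [0.5499, 0.0188, 0.2233]
tcp_rot: [[-0.097, -0.096, 0.991], [0.702, 0.699, 0.136], [-0.706, 0.709, -0.0]]
force: [-0.7, 2.8, 4.1]
opening: 0.005
```

>>> {"api": "step_arm", "payload": {"motion": [[[0,0,0,0,0.2,-1,0],[0,0,0,0,0.3,-2,0]]]}}

```text
time_s: 24.17
position: [0.5498, 0.0194, 0.2219]
tcp_rot: [[-0.097, -0.096, 0.991], [0.703, 0.698, 0.136], [-0.704, 0.71, -0.0]]
force: [-0.4, 2.2, 10.2]
opening: 0.004
```

>>> {"api": "step_arm", "payload": {"motion": [[[0,0,0,0,0,-0.7,0],[0,0,0,0,0,-1.5,0]]]}}

```text
time_s: 24.33
position: [0.5498, 0.0195, 0.2212]
tcp_rot: [[-0.097, -0.096, 0.991], [0.705, 0.696, 0.136], [-0.703, 0.712, -0.0]]
force: [-1.7, 1.6, 15.7]
opening: 0.004
```

Run:
```python
from h import *
info(); c=bed()
```

```text
t 24.33 F [-1.7  1.6 15.7] open 0.0 contact (array([90.2, -5.3]), np.float64(100.4)) q [-18.  45.  99.  44.  68. -55.]
cap mean [93.9  8.8 71.4] min [ 79.3 -28.9  30.6] max [101.   34.9  91.7]
```

>>> {"api": "step_arm", "payload": {"motion": [[[0,0,0,0,0,3,0],[0,0,0,0,-1,10,0],[0,0,0,1,-6,22,0],[0,0,0,3,-15,40,0],[0,0,0,5,-30,60,0],[0,0,0,8,-50,80,0],[0,0,0,10,-70,95,0],[0,0,0,13,-90,105,0],[0,0,0,15,-105,110,0],[0,0,0,15,-110,110,0]]]}}

```text
time_s: 25.22
position: [0.5661, -0.0944, 0.3316]
tcp_rot: [[-0.09, -0.098, 0.991], [0.697, 0.704, 0.133], [-0.711, 0.703, 0.005]]
force: [0.6, 0.2, -0.1]
opening: 0.008
```

Run:
```python
from h import *
info(); c=bed(); crop(c,190,170,290,270,6,"scene17.png")
w=bot.capture("wrist"); cv2.imwrite("pics/wrist17.png",w["frame"][...,::-1])
P=cloud(w); b=np.dstack([tobase(P.reshape(-1,3)).reshape(420,560,2)*1000,P[...,2]*1000])
hsv=cv2.cvtColor(w["frame"],cv2.COLOR_RGB2HSV)
k=(abs(b[...,1]+1)<8)&(b[...,2]>30)&(b[...,2]<130)&(b[...,0]>-70)&(b[...,0]<150)&(w["range_z"]>0)
q=b[k]; o=np.argsort(q[:,0])
for x in range(-70,140,10):
    z=q[(q[:,0]>=x)&(q[:,0]<x+10)]
    if len(z): print(x,len(z),np.median(z[:,2]).round(1),z[:,2].max().round(1))
z=q[q[:,2]>80]; print("body top x range",z[:,0].min(),z[:,0].max())
Ps=cloud(c); b=np.dstack([tobase(Ps.reshape(-1,3)).reshape(420,560,2)*1000,Ps[...,2]*1000])
k=(abs(b[...,1]+1)<40)&(b[...,2]>20)&(b[...,2]<130)&(b[...,0]>-70)&(b[...,0]<150)
q=b[k]; z=q[q[:,2]>85]; print("scene x range",z[:,0].min(),z[:,0].max(),z[:,2].max())
```

```text
t 25.22 F [ 0.6  0.2 -0.1] open 0.01 contact (array([-26.4,  -6.3]), np.float64(209.2)) q [-28.  37.  90.  35.  84. -49.]
cap mean [90.9  8.6 79.5] min [ 78.8 -29.   42.7] max [100.   33.8  93.6]
10 16 92.4 93.8
20 186 92.4 94.1
30 187 92.5 94.5
40 182 92.9 94.8
50 173 93.1 95.2
60 139 93.1 94.5
70 151 89.6 91.7
80 147 90.5 92.3
90 94 90.8 92.6
body top x range 18.77957219614096 96.89389053493204
scene x range -20.198358116531775 99.56249325151046 95.36757657152239
```

View pics/scene17.png

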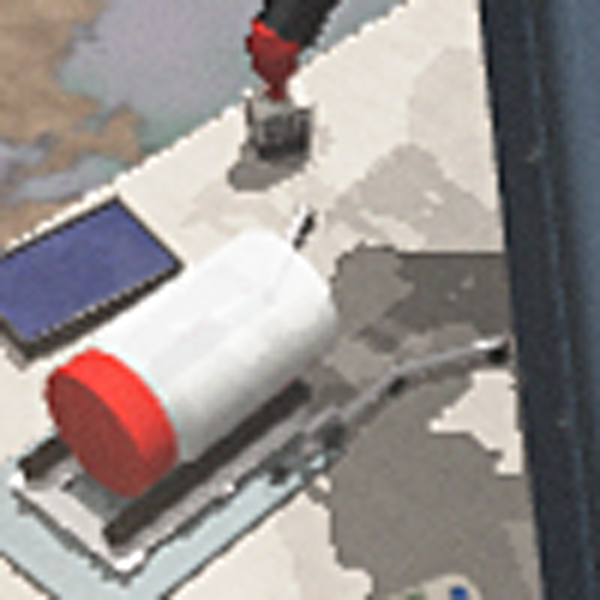

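View pics/wrist17.png

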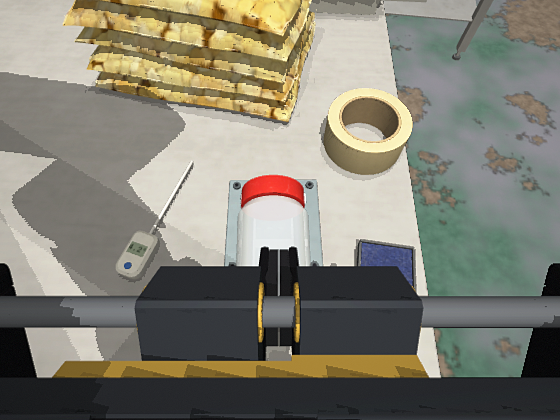

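The jar lies flat in the bed, but it seems to have slid some 10 mm towards the hinge. I'll measure that and the bed's flatness.

Run:
```python
from h import *
w=bot.capture("scene")
P=cloud(w); b=np.dstack([tobase(P.reshape(-1,3)).reshape(420,560,2)*1000,P[...,2]*1000])
hsv=cv2.cvtColor(w["frame"],cv2.COLOR_RGB2HSV)
k=(abs(b[...,1])<45)&(b[...,0]>95)&(b[...,0]<150)
for x in range(95,150,4):
    z=b[k&(b[...,0]>=x)&(b[...,0]<x+4)]; print(x,len(z),np.percentile(z[:,2],[10,50,90,100]).round(1))
# black bars heights along x on the near side
k=(hsv[...,2]<70)&(b[...,1]>15)&(b[...,1]<45)&(b[...,2]>8)&(b[...,2]<60)&(b[...,0]>-20)&(b[...,0]<130)
for x in range(-20,130,15):
    z=b[k&(b[...,0]>=x)&(b[...,0]<x+15)]
    if len(z): print("bar",x,len(z),np.median(z[:,1]).round(1),np.percentile(z[:,2],[50,90]).round(1))
# wrist: plane slopes of table for comparision
w=bot.capture("wrist");P=cloud(w); b=np.dstack([tobase(P.reshape(-1,3)).reshape(420,560,2)*1000,P[...,2]*1000])
k=(b[...,1]>62)&(b[...,1]<90)&(abs(b[...,2])<12)
for x in range(0,200,25):
    z=b[k&(b[...,0]>=x)&(b[...,0]<x+25)]
    if len(z): print("table",x,np.median(z[:,2]).round(1))
# plate
k=(abs(b[...,1])<52)&(abs(b[...,1])>42)&(abs(b[...,2])<12)
z=b[k]; print("plate z",np.median(z[:,2]),"max x",np.percentile(z[:,0],99))
```

```text
95 223 [17.3 55.4 81.3 91.3]
99 63 [ 6.4 30.7 68.8 92.4]
103 30 [ 7.1 16.1 32.  33.9]
107 39 [ 7.1 14.5 31.2 33. ]
111 41 [ 9.1 15.8 31.3 34. ]
115 68 [ 5.8 15.4 28.1 33.1]
119 69 [ 4.7  8.2 16.4 31.8]
123 42 [ 3.7  6.5  8.4 10.8]
127 39 [ 3.5  6.3  8.3 10.3]
131 34 [4.8 6.5 8.2 9.7]
135 42 [ 4.   6.6 10.3 13.3]
139 39 [ 3.8  6.   9.3 11.9]
143 70 [-1.7  4.3  7.6 12.1]
147 30 [-2.5 -0.7  1.6  5.1]
bar -5 12 29.4 [30.1 32.4]
bar 10 18 30.0 [31.3 34.7]
bar 25 18 30.1 [31.2 33.7]
bar 40 16 31.8 [30.2 32.1]
bar 55 17 31.5 [32.9 35. ]
bar 70 21 29.6 [30.2 32.5]
bar 85 16 30.8 [31.3 32.7]
bar 100 14 29.5 [30.5 33.5]
bar 115 3 29.8 [31.8 32.6]
table 25 1.5
table 50 1.4
table 75 1.4
table 100 1.3
table 125 1.3
table 150 1.3
table 175 1.3
plate z 6.235047914702724 max x 354.08635181788594
```

The bars sit level at about 31 mm along their whole length, so the bed is flat. The cap ends about 20 mm from the frame end, where about 10 mm is nominal, so the jar slid about 10 mm towards the hinge. I'll nudge its underside back gently with the fingertips.

Run:
```python
from h import *
info()
for x,z in ((-60,209),(-60,48),(-25,48),(-10,48)):
    p,R=pose((x,-2),z,0,45,7.5); print(x,z,delta(p,R))
```

```text
t 25.42 F [-0.9  0.5 -0.3] open 0.0 contact (array([-22. ,  -4.2]), np.float64(207.5)) q [-28.  37.  91.  35.  84. -49.]
-60 209 [  0.   -0.1   0.3   3.  -36.    3. ]
-60 48 [ 0.00e+00 -1.00e-01  3.00e-01  3.00e+00 -3.60e+01 -1.58e+02]
-25 48 [ 0.00e+00 -1.00e-01  3.00e-01 -2.00e+00 -1.00e+00 -1.58e+02]
-10 48 [ 0.00e+00 -1.00e-01  3.00e-01 -4.00e+00  1.30e+01 -1.58e+02]
```

>>> {"api": "step_arm", "payload": {"motion": [[[0,0,0,1,-8,0,0],[0,0,0,2,-22,0,0],[0,0,0,3,-36,-8,0],[0,0,0,3,-38,-28,0],[0,0,0,3,-38,-52,0],[0,0,0,3,-38,-78,0],[0,0,0,3,-38,-104,0],[0,0,0,3,-38,-128,0],[0,0,0,3,-38,-148,0],[0,0,0,3,-38,-157,0],[0,0,0,3,-38,-158,0],[0,0,0,3,-38,-158,0]]]}}

```text
time_s: 26.42
position: [0.5681, -0.1299, 0.171]
tcp_rot: [[-0.096, -0.096, 0.991], [0.701, 0.7, 0.136], [-0.707, 0.707, -0.0]]
force: [-0.4, 0.3, -0.5]
opening: 0.008
```

>>> {"api": "step_arm", "payload": {"motion": [[[0,0,0,0,5,0,0],[0,0,0,-1,12,0,0],[0,0,0,-2,20,0,0],[0,0,0,-3,27,0,0],[0,0,0,-4,32,0,0],[0,0,0,-4,34,0,0]]]}}

```text
time_s: 26.92
position: [0.5637, -0.0938, 0.172]
tcp_rot: [[-0.098, -0.098, 0.99], [0.7, 0.7, 0.138], [-0.707, 0.707, -0.0]]
force: [0.2, -0.2, 0.5]
opening: 0.005
```

Run:
```python
from h import *
info(); print(contact(off=7.5)); c=bed(); crop(c,190,170,290,270,6,"scene18.png")
p,R=pose((-10,-2),48,0,45,7.5); print(delta(p,R))
```

```text
t 26.92 F [ 0.2 -0.2  0.5] open 0.0 contact (array([-24.8,  -2.8]), np.float64(50.4)) q [-28.  51.  93.  37.  71. -60.]
(array([-26.6,  -2.8]), np.float64(48.6))
cap mean [91.9  8.7 75.8] min [ 78.4 -28.9  34.5] max [99.7 33.8 92.8]
[ 0.   0.   0.2 -3.  17.  -1. ]
```

View pics/scene18.png

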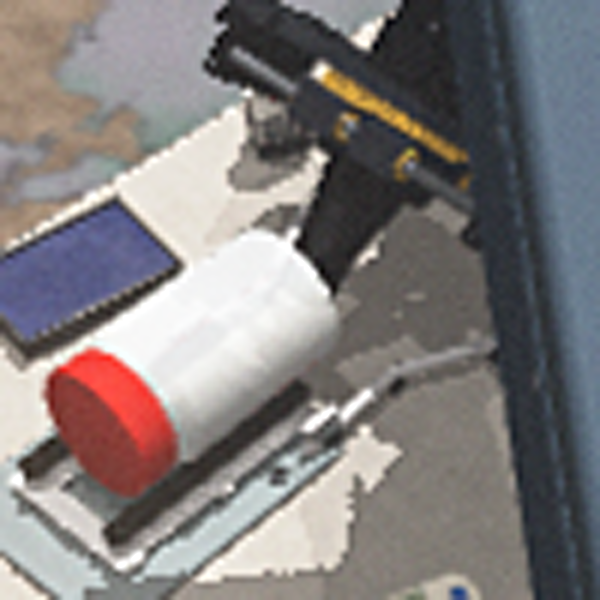

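Now the nudge, slowly.

>>> {"api": "step_arm", "payload": {"motion": [[[0,0,0,-0.2,1.5,0,0],[0,0,0,-0.5,3,0,0],[0,0,0,-0.7,4.5,0,0],[0,0,0,-1,6,0,0],[0,0,0,-1.2,7.5,0,0],[0,0,0,-1.4,9,0,0],[0,0,0,-1.6,10.5,0,0],[0,0,0,-1.8,12,0,0]]]}}

```text
time_s: 27.63
position: [0.5624, -0.0835, 0.1716]
tcp_rot: [[-0.095, -0.097, 0.991], [0.7, 0.701, 0.136], [-0.708, 0.706, 0.001]]
force: [0.0, -2.9, 1.4]
opening: 0.006
```

Run:
```python
from h import *
info(); print(contact(off=7.5)); c=bed()
```

```text
t 27.63 F [ 0.  -2.9  1.4] open 0.01 contact (array([-14.5,  -3.4]), np.float64(49.8)) q [-27.  51.  94.  38.  70. -60.]
(array([-16.3,  -3.4]), np.float64(48.0))
cap mean [100.6   7.8  76.6] min [ 87.5 -30.8  34.9] max [108.9  32.7  91.7]
```

>>> {"api": "step_arm", "payload": {"motion": [[[0,0,0,-0.1,0.7,0,0],[0,0,0,-0.2,1.5,0,0],[0,0,0,-0.2,1.5,0,0]]]}}

```text
time_s: 27.93
position: [0.5622, -0.0817, 0.1715]
tcp_rot: [[-0.096, -0.097, 0.991], [0.7, 0.701, 0.136], [-0.708, 0.707, 0.0]]
force: [1.0, -2.7, 0.4]
opening: 0.007
```

Run:
```python
from h import *
info(); c=bed()
```

```text
t 27.93 F [ 1.  -2.7  0.4] open 0.01 contact (array([-12.7,  -3.3]), np.float64(49.8)) q [-27.  51.  94.  38.  70. -60.]
cap mean [102.4   8.6  76.4] min [ 89.1 -29.3  39.5] max [110.9  34.   93.3]
```

>>> {"api": "step_arm", "payload": {"motion": [[[0,0,0,0.5,-3,0,0],[0,0,0,2,-14,0,0],[0,0,0,4,-30,2,0],[0,0,0,5,-38,15,0],[0,0,0,5,-40,40,0],[0,0,0,5,-40,75,0],[0,0,0,5,-40,110,0],[0,0,0,5,-40,145,0],[0,0,0,5,-40,175,0],[0,0,0,5,-40,195,0],[0,0,0,5,-40,200,0],[0,0,0,5,-40,200,0]]]}}

```text
time_s: 28.98
position: [0.5672, -0.123, 0.3731]
tcp_rot: [[-0.093, -0.098, 0.991], [0.699, 0.703, 0.136], [-0.709, 0.705, 0.003]]
force: [-0.1, -1.0, -1.0]
opening: 0.004
```

Run:
```python
from h import *
info(); c=bed(); crop(c,120,130,320,290,4,"scene19.png")
t=bot.capture("top"); cv2.imwrite("pics/top19.png",t["frame"][...,::-1])
P=cloud(c); b=np.dstack([tobase(P.reshape(-1,3)).reshape(420,560,2)*1000,P[...,2]*1000])
hsv=cv2.cvtColor(c["frame"],cv2.COLOR_RGB2HSV)
k=(hsv[...,2]<70)&(b[...,1]>15)&(b[...,1]<45)&(b[...,2]>8)&(b[...,2]<60)&(b[...,0]>-20)&(b[...,0]<130)
for x in range(-20,130,25):
    z=b[k&(b[...,0]>=x)&(b[...,0]<x+25)]
    if len(z): print("bar",x,len(z),np.percentile(z[:,2],[50,90]).round(1))
```

```text
t 28.98 F [-0.1 -1.  -1. ] open 0.0 contact (array([-54.6,  -2.8]), np.float64(251.0)) q [-30.  34.  87.  34.  90. -48.]
cap mean [101.1   8.5  79.8] min [ 88.5 -29.9  44.3] max [110.1  32.5  92.7]
bar -20 5 [28.8 33.7]
bar 5 30 [30.6 34.7]
bar 30 25 [31.1 32.7]
bar 55 27 [31.8 34.5]
bar 80 28 [30.7 33. ]
bar 105 14 [30.2 35.8]
```

View pics/scene19.png

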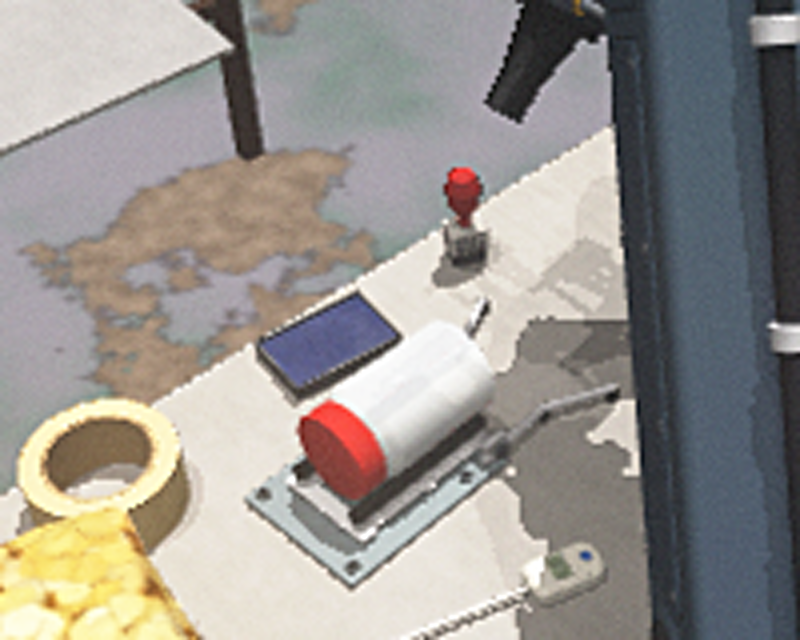

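View pics/top19.png

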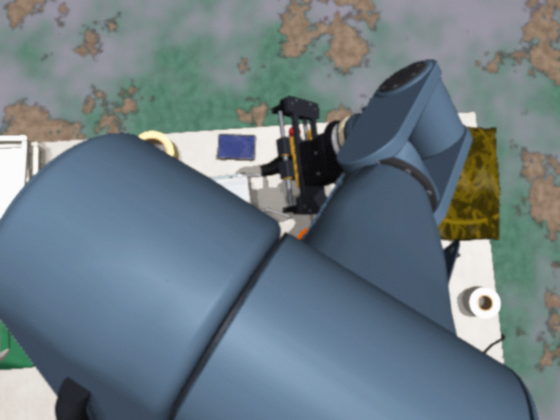

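Run:
```python
from rig import bot
print(bot.hand_in())
```

```text
the job is handed in; nothing more can be done
None
```

The jar is lying on its side in the fully lowered bed, and I handed the job in at about 29 s.

**What I did:**
- **Pushing:** I pushed the standing jar with the closed fingertips at about 35 mm height. It went into the cradle mouth and stood against both bars. Force rose from about 2 N to 10 N while the jar stopped and the bed stayed put.
- **Tipping:** I pushed the top of the jar's back along the hinge arc at mostly under 7 N, and jar and bed went down together. I stopped when the force reached 16 N on the rest stops.

**Slip and fix:** while tipping, the jar slid about 10 mm along the bars towards the hinge. Once it was flat, I nudged its underside back 10–11 mm with the fingertips, at about 3 N.

**Last checks:**
- **Bed:** the bars are level at about 31 mm along their length, so the bed is flat.
- **Jar position:** the cap ends about 10 mm short of the frame end, as it should.
- **Hand:** it is raised clear and touching nothing.
- **Other items:** the stamp, ink pad, tape and thermometer look undisturbed.

**Not confirmed:**
- **Hidden items:** the arm blocked the final views of the marker, the yellow jar and the orange jars, so I couldn't look at them again. Force readings showed no unexpected contact.
- **Position accuracy:** camera views disagreed by 2–3 mm on the jar's position along the cradle. I relied on the force readings at the bars and stops, and on distances measured within one picture.

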